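# Feed a terracotta strip under the grinder guard with the push stick

### The arm

A 7-joint arm with a two-finger parallel gripper is mounted at the origin on the work surface. World frame = base frame: x ahead of the robot, y to its left, z up, the work surface at z = 0. Lengths are in m, angles in rad, forces in N, time in s.
With the tool pointing down it reaches from about 0.425 to 0.875 m from the base axis. Payload 9.9 kg.
Tool frame: the origin (TCP) lies midway between the tips of the shut fingers; the grasp point (between the pads) lies 19 mm behind it (ctrl.hold_point_z is the distance from the TCP to the grasp point, in m); x points along the fingers, y is the direction in which the jaws open and shut, and the axes are right-handed (so a half turn about x gives the same grasp; the last joint's range is limited). The gripper opens to 85 mm and grips with 20 to 120 N. Pads are 22 mm wide; open, the fingers measure 114 mm over their backs; the gripper's body (76 mm by 85 mm) begins 54 mm behind the grasp point. The pads swing forward as they close: fully open they stand 13 mm farther back than shut.
Start: joints at [-1.367, 0.576, 0.025, 1.437, -0.015, 1.129, -0.057], TCP at [0.192, 0.647, 0.231] pointing down, gripper open.
Joint ranges: [-2.76, 2.76], [-0.34, 2.15], [-1.52, 1.57], [0.19, 2.46], [-1.09, 4.23], [0.17, 1.99], [-2.82, 2.82]. Speed limits (rad/s): [2.22, 2.22, 3.01, 3.01, 3.14, 3.14, 3.14].

### API

Orientations are given as a unit quaternion [x, y, z, w].
In Python, from workcell import telemetry, eyes, ctrl gives the robot as it stands. The module is installed in compiled form; this text tells all that it offers.
- The arm moves only by the tool send_rows, never from a script. Its argument "targets" is a list of rows, each an object with "angular": the turn, a rotation vector about the tool's x, y, z in rad, a list of three; "travel": the shift along the tool's x, y, z in cm, a list of three; "claw": the closure in counts, from 0 (fully open) to 255 (shut). In form: [{"angular": [rx, ry, rz], "travel": [dx, dy, dz], "claw": claw}, ...]. A call has 1 to 10 rows; each row shifts and turns the commanded pose from where the row before left it, along the tool's axes as they then stand; what a row does not reach is not made up. A row lasts 1/10 s, in which the tool goes at most 50 mm and 8.59 degrees, less where a joint would pass 70% of its speed; a pose out of reach is approached as far as the arm can. A call is refused whole if a number of a shift passes 5 or a number of a turn 0.15, either way. A call with a gripper value outside its range is refused whole. The fingers move at their own pace and stop on an object; "grip_force" is the grip in N (left out, the last holds). Time passes only in rows, so rows that do not move let the fingers close. It gives the time, the measured TCP pose, the force and the opening at its end, in the units of the state.
- telemetry.read_state(): the state, without advancing time (a new reading comes with each control period).
- eyes.read_camera(name): name is "side" or "top"; returns a dict with "img" (480x640x3 uint8, blue, green, red), "range_z" (480x640 float32, m along the optical axis (not along the pixel's ray), 0 where there is no reading), "fx", "fy", "cx", "cy" (pixels), "R" (3x3) and "t" (3): a world point X has camera coordinates R X + t. Camera axes: x right, y down, z forward; pixel columns grow to the right and rows downward; lengths in m; the calibration is good to about 2 mm. A picture is of the moment at which its call begins.
- ctrl.close_job(): hands the job in, once; it reports no verdict.
The state is a dict: "clock": time; "joints": joint angles; "qd": joint speeds; "joint_torque": joint torques, N m; "tcp_pos": TCP position; "tool_rot": TCP orientation; "wrist_force": force on the tool from outside, world axes, zero at the start; "ft_torque": the same for the moment, N m; "grip_width": finger opening in m.
Only numpy, scipy, OpenCV 4.12 (cv2) and the standard library are available. Lean on these libraries where they do the work, as an engineer would, in place of code of your own. Each camera call takes 0.05 s, during which the arm holds its last target.

### The job

Lay the long terracotta strip lengthwise on the infeed end of the tile grinder's bed, along the low fence, and let go of it. Then take the wooden push stick and, keeping your fingers off the strip, use the stick to feed it under the low guard until it is fully home against the stop rod on the far side, hold it pressed there with light pressure for a moment, and do not push the rod back: only a light friction clamp holds its setting. Finish with the strip left home against the rod and the stick put back down flat on the bench clear of the machine, without shifting anything else on the bench.

Things in the scene. Friction and masses are not known exactly. Their poses are not given: they have to be found in the camera images.
- machine: Bench tile grinder, off, bolted down. Origin: at bench height under the fence face, at the guard's mouth. x: feed direction; y: from the fence across the strip's lane; z up. Flat bed x -165..225 mm, y -20..70, top 30 mm over the bench; infeed is x below 0. Fence: steel bar along the whole bed, y -12..0, only 6 mm high. Motor at x -10..110, y below -20, 120 mm tall.
- guard_mouth (a point): Middle of the guard's mouth on the bed's surface (machine x 0, y 20 mm, z 30); axes as the machine's. The guard, a clear roof on steel walls, covers x 0..90 mm from here, open at both ends. The opening is 32 mm high over the bed and runs from 4 mm behind the fence face to 61 mm from it; the guard's top is 50 mm above the bed.
- presser_in (a point): Start of the lead-in slope of the sprung black presser under the guard (machine x 12 mm, y 49); it squeezes the strip to the fence by itself with about 4 N. Slope to machine x 45 mm, then flat to 76 mm, 34 mm from the fence when free. It resists the feed with 3 to 9 N while the strip's front passes the slope, then 3 to 7 N of steady drag (under 3 N on the bare bed).
- bracket (a point): Middle of the face, looking at the guard, of the block that clamps the stop rod (machine x 204 mm, y 20, z 42); axes as the machine's. The rod points from here against the feed: an 18 mm dark sleeve, 34 mm proud, and out of it a 12 mm bright tip, locked. The end of the tip is 52 to 82 mm from this point, set differently each time and not measured: find it by sight or feel.
- rod (a joint): How far (m) the whole stop rod has been pushed back through its clamp, 0 at the start. It holds up to about 14 N on its tip (push on the stick: that plus the drag) and slips back beyond; 3 mm of slip spoils the setting, and it does not spring back.
- strip_c (a point): Centre (half-way up) of the terracotta strip, a plain bar 100 mm long (its x axis), 40 mm wide (y), 24 mm thick (z), about 190 g, lying flat on the bench; either end may lead.
- stick_grip (a point): Middle of the upright handle of the wooden push stick, 40 mm above the stick's underside. Stick: bar 240 mm long, 24 mm wide, 14 mm high, lying flat; x axis points to its nose. The blunt nose face is 150 mm ahead of this point (last 12 mm are 20 mm high), the tail 90 mm behind it. Handle: block 60 mm long (x), 22 mm wide (y), rising from the bar to 64 mm above the underside; about 160 g.
- mug: Bystander, leave alone: terracotta mug, 72 mm across and 85 mm tall. Origin: centre of its underside as it stands.
- jar: Bystander, leave alone: white jar with a cork lid, 68 mm across and 85 mm tall. Origin: centre of its underside as it stands.
- cup: Bystander, leave alone: small terracotta cup without a handle, 68 mm across and 55 mm tall. Origin: centre of its underside as it stands.
- brush: Bystander, leave alone: small brush, lying. Origin: centre of its underside.
- offcut: Bystander, leave alone: short terracotta offcut, 45 x 40 x 24 mm: NOT the strip, which is more than twice as long. Origin: centre of its underside as it stands.
- bowl: Bystander, leave alone: terracotta bowl, 120 mm across. Origin: centre of its underside as it stands.
- vase: Bystander, leave alone: green glazed vase, 76 mm across and 130 mm tall. Origin: centre of its underside as it stands.
Not all that is in view belongs to the job. Leave any blue or turquoise look-alike of the part that bears stick_grip alone. What is shaped like the part that bears strip_c but purple is not meant.

How it is judged:
By the outcome, as a careful person would: the job done as asked, in the order asked, and still so for the second after the job is handed in, with the robot touching nothing.
It also fails if it takes over 72 s, if anything falls off the work surface, if the arm or the gripper's body presses on something with over 40 N, if the wrist force passes 120 N, or if a joint passes its speed limit or range.

## Working session

There is one attempt and no reset: what is moved stays moved. The work goes in short steps, Python scripts to look and compute and a tool call to move; the robot and the scene stay as the last step left them, time stands still between calls to the robot, and variables do not carry over. Pictures are saved under pics/ and viewed, and the job is handed in when it is done.

Besides the shell and the picture viewer there is one more tool, called after "Emit:" as name(argument=value, ...), one argument or row to a line, values as JSON. send_rows: Moves the arm, as the interface text tells. Its arguments: {"type":"object","properties":{"targets":{"type":"array","items":{"type":"object","properties":{"angular":{"type":"array","items":{"type":"number"}},"travel":{"type":"array","items":{"type":"number"}},"claw":{"type":"number"}}}},"grip_force":{"type":"number"}},"required":["targets"]}

```bash
mkdir -p pics; python3 - <<'E'
from workcell import telemetry, eyes, ctrl
import cv2,numpy as np,pickle
s=telemetry.read_state()
for k,v in s.items(): print(k,np.round(v,3))
print(ctrl.hold_point_z)
for n in("side","top"):
    c=eyes.read_camera(n); pickle.dump(c,open(f"{n}0.pkl","wb")); cv2.imwrite(f"pics/{n}0.png",c["img"])
    print(n,c["fx"],c["cx"],c["cy"],np.round(c["R"],3).tolist(),np.round(c["t"],3), "cam", np.round(-c["R"].T@c["t"],3))
E
```

```text
clock 0.0
joints [-1.367  0.577  0.025  1.438 -0.015  1.129 -0.057]
qd [ 0.    -0.002  0.002  0.002 -0.002 -0.     0.   ]
joint_torque [ 0.0000e+00 -7.6575e+01  2.2500e+00 -2.8596e+01  1.5000e-02  1.3000e-02
  0.0000e+00]
tcp_pos [0.191 0.647 0.23 ]
tool_rot [ 0.101  0.7   -0.102  0.7  ]
wrist_force [-0.743  0.739  0.122]
ft_torque [ 0.044 -0.038  0.068]
grip_width 0.085
0.0187
side 530.1285721972841 319.8775467914991 235.74789395258793 [[0.995, -0.095, -0.004], [-0.069, -0.694, -0.717], [0.065, 0.714, -0.697]] [-0.54   0.061  1.255] cam [ 0.46  -0.905  0.916]
top 572.6216468404594 324.8712702599796 238.56660411436224 [[0.022, -1.0, 0.013], [-0.991, -0.024, -0.133], [0.134, -0.01, -0.991]] [-0.058  0.514  1.286] cam [ 0.338 -0.033  1.344]
```

View pics/side0.png

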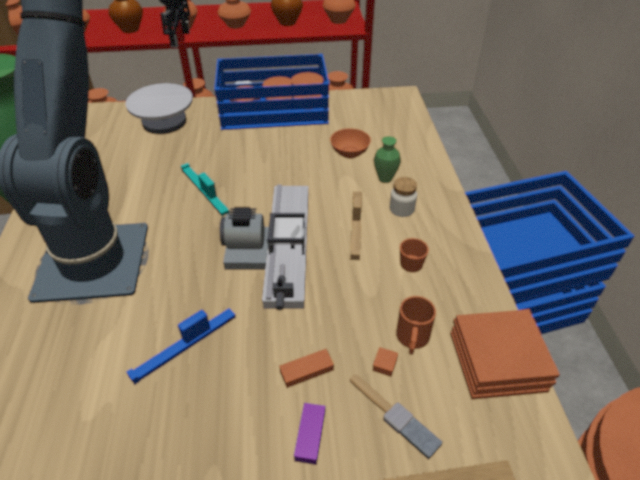

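View pics/top0.png

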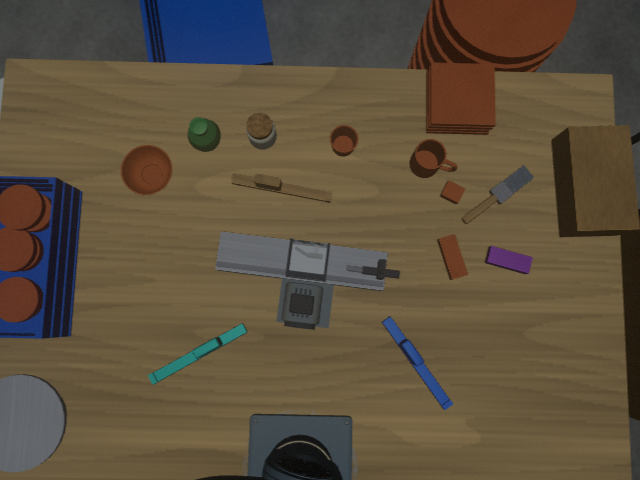

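```bash
cat >h.py <<'E'
import numpy as np,cv2,pickle
def proj(c,X):
    p=c["R"]@np.asarray(X,float)+np.ravel(c["t"]); return np.array([c["fx"]*p[0]/p[2]+c["cx"],c["fy"]*p[1]/p[2]+c["cy"]])
def cloud(c):
    v,u=np.mgrid[0:480,0:640]; z=c["range_z"].astype(float)
    P=np.stack([(u-c["cx"])/c["fx"]*z,(v-c["cy"])/c["fy"]*z,z],-1)
    W=(P-np.ravel(c["t"]))@c["R"]; W[z==0]=np.nan; return W
def onz(c,u,v,z):
    d=c["R"].T@np.array([(u-c["cx"])/c["fx"],(v-c["cy"])/c["fy"],1.]); o=-c["R"].T@np.ravel(c["t"])
    return o+d*(z-o[2])/d[2]
def crop(c,x0,x1,y0,y1,name,k=None):
    k=k or min(800/(x1-x0),600/(y1-y0))
    cv2.imwrite(name,cv2.resize(c["img"][y0:y1,x0:x1],None,fx=k,fy=k,interpolation=cv2.INTER_CUBIC)); print(name,"scale",k)
E
python3 - <<'E'
from h import *
c=pickle.load(open("top0.pkl","rb"));s=pickle.load(open("side0.pkl","rb"))
print(proj(c,[.191,.647,.23]),proj(s,[.191,.647,.23]))
W=cloud(c)
for u,v in[(453,257),(453,192),(250,260),(340,265),(267,182),(300,190),(382,270),(305,260),(300,300),(250,180),(550,350),(410,350),(350,245)]: print(u,v,W[v,u].round(4))
crop(c,200,420,140,300,"pics/a.png"); crop(c,400,550,140,300,"pics/b.png")
crop(s,200,400,170,400,"pics/c.png")
E
```

```text
[-46.09000979 386.58335942] [180.65226792  44.42503886]
453 257 [ 0.4802 -0.3451  0.0239]
453 192 [ 0.6344 -0.3464  0.0238]
250 260 [0.4621 0.125  0.026 ]
340 265 [ 0.455  -0.0828  0.0301]
267 182 [0.6375 0.0885 0.0665]
300 190 [0.6333 0.0149 0.0095]
382 270 [ 0.4415 -0.174   0.081 ]
305 260 [ 0.461  -0.0028  0.0681]
300 300 [0.3704 0.0042 0.1205]
250 180 [0.6542 0.1342 0.0115]
550 350 [ 0.2716 -0.5723  0.0058]
410 350 [ 0.2678 -0.2393  0.063 ]
350 245 [ 0.506  -0.1068 -0.0033]
pics/a.png scale 3.6363636363636362
pics/b.png scale 3.75
pics/c.png scale 2.608695652173913
```

View pics/a.png

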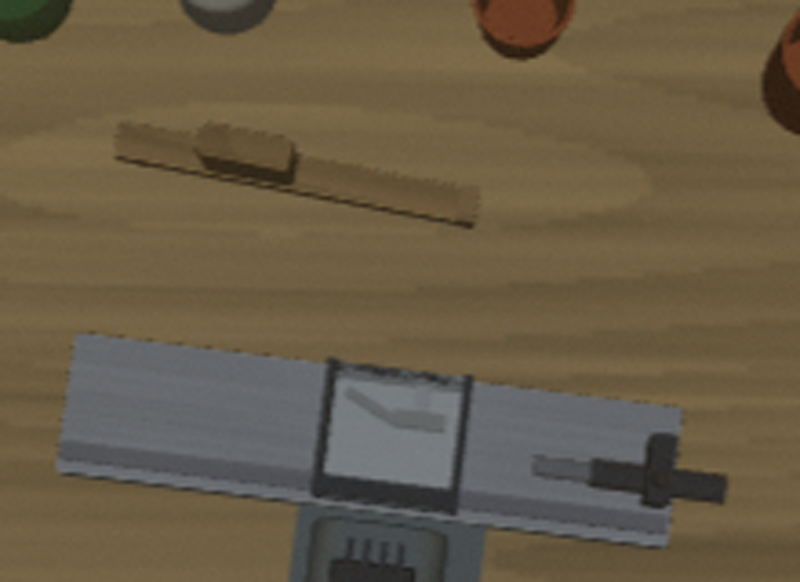

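View pics/b.png

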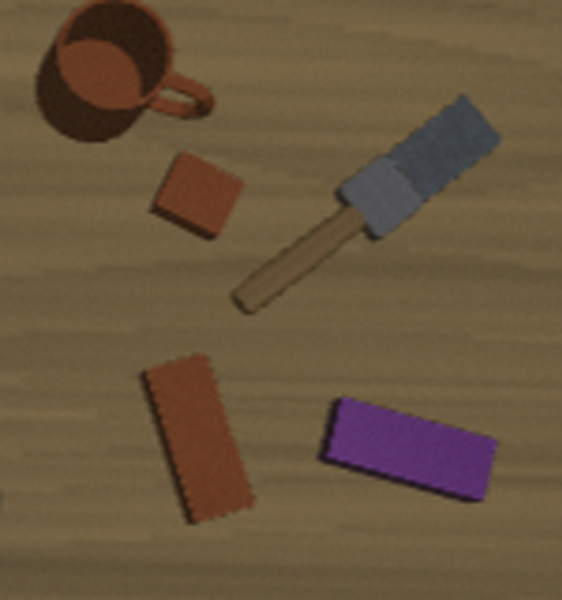

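View pics/c.png

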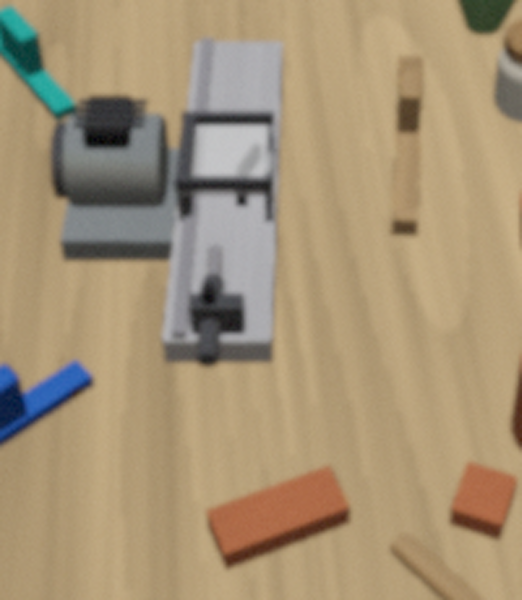

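```bash
python3 - <<'E'
from h import *
c=pickle.load(open("top0.pkl","rb"));s=pickle.load(open("side0.pkl","rb"))
f=lambda u,v,z,o=(200,140),k=3.636:onz(c,o[0]+u/k,o[1]+v/k,z)
P={n:f(*p) for n,p in dict(tl=(75,333,.03),tr=(682,408,.03),bl=(62,462,.03),br=(667,536,.03),gtl=(333,360,.08),gtr=(472,377,.08),gbl=(316,495,.08),gbr=(460,513,.08),tip=(533,466,.042),sl=(592,472,.042),nose_t=(479,188,.02),nose_b=(473,222,.02),tail_t=(118,122,.014),tail_b=(115,155,.014),h1=(204,123,.064),h2=(297,143,.064),h3=(290,182,.064),h4=(196,155,.064)).items()}
for k,v in P.items(): print(k,v.round(4))
for a,b in [("tl","tr"),("bl","br"),("tl","bl"),("tr","br"),("gtl","gtr"),("gtl","gbl")]:
    d=P[b]-P[a];print(a,b,np.hypot(*d[:2]).round(4),np.degrees(np.arctan2(d[1],d[0])).round(2))
for n,cc in(("top",c),("side",s)):
    W=cloud(cc)
    def rect(sel,name):
        m=(sel).astype(np.uint8); k,l,st,_=cv2.connectedComponentsWithStats(m); 
        if k<2: print(name,'none');return
        i=1+np.argmax(st[1:,4]); p=W[l==i][:,:2].astype(np.float32)
        r=cv2.minAreaRect(p); print(n,name,len(p),np.round(r[0],4),np.round(r[1],4),round(r[2],2),"z",np.nanmedian(W[l==i][:,2]).round(4))
    x,y,z=W[...,0],W[...,1],W[...,2]
    with np.errstate(all='ignore'):
        rect((z>.02)&(z<.028)&(x>.42)&(x<.54)&(y<-.29)&(y>-.4),"strip")
        rect((z>.016)&(x>.42)&(x<.54)&(y<-.29)&(y>-.4),"strip2")
        rect((z>.05)&(x>.6)&(x<.68)&(y<.15)&(y>0),"handle")
        rect((z>.007)&(x>.58)&(x<.69)&(y<.19)&(y>-.12),"stick")
        rect((z>.022)&(z<.045)&(x>.38)&(x<.55)&(y<.24)&(y>-.22),"bed")
        rect((z>.074)&(x>.42)&(x<.55)&(y<.06)&(y>-.08),"guard")
E
```

```text
tl [0.5261 0.1949 0.03  ]
tr [ 0.4872 -0.1922  0.03  ]
bl [0.4437 0.1993 0.03  ]
br [ 0.4058 -0.1833  0.03  ]
gtl [0.506 0.028 0.08 ]
gtr [ 0.4975 -0.0573  0.08  ]
gbl [0.4232 0.0358 0.08  ]
gbr [ 0.4143 -0.0518  0.08  ]
tip [ 0.447  -0.0975  0.042 ]
sl [ 0.4441 -0.1345  0.042 ]
nose_t [ 0.6288 -0.0604  0.02  ]
nose_b [ 0.6062 -0.057   0.02  ]
tail_t [0.6682 0.1761 0.014 ]
tail_b [0.6461 0.1771 0.014 ]
h1 [0.6565 0.1143 0.064 ]
h2 [0.6451 0.0554 0.064 ]
h3 [0.62  0.059 0.064]
h4 [0.6358 0.1185 0.064 ]
tl tr 0.389 -95.74
bl br 0.3844 -95.66
tl bl 0.0825 176.96
tr br 0.0819 173.78
gtl gtr 0.0857 -95.67
gtl gbl 0.0832 174.59
top strip 616 [ 0.4824 -0.344 ] [0.0999 0.0416] 17.51 z 0.0243
top strip2 763 [ 0.4824 -0.344 ] [0.1    0.0416] 17.51 z 0.0245
top handle 271 [0.6431 0.0898] [0.06   0.0237] 80.54 z 0.0636
top stick 1157 [0.6378 0.0609] [0.2405 0.026 ] 80.53 z 0.0159
top bed 5052 [0.4428 0.0085] [0.3918 0.1327] 84.09 z 0.0308
top guard 401 [ 0.4626 -0.0077] [0.09   0.0831] 84.35 z 0.0804
side strip 954 [ 0.4825 -0.3432] [0.1002 0.0426] 18.44 z 0.0238
side strip2 1027 [ 0.4825 -0.3433] [0.1003 0.0428] 17.79 z 0.0237
side handle 169 [0.6434 0.0907] [0.0642 0.0216] 79.09 z 0.0634
side stick 643 [0.638 0.06 ] [0.2462 0.024 ] 80.4 z 0.0172
side bed 3169 [ 0.445  -0.0053] [0.424  0.1244] 84.22 z 0.0303
side guard 372 [ 0.4628 -0.0078] [0.0941 0.0833] 85.24 z 0.0794
```

```bash
cat >>h.py <<'E'
from scipy.spatial.transform import Rotation as Ro
yawd=95.7
ex=np.array([np.cos(np.radians(-yawd)),np.sin(np.radians(-yawd)),0]); ey=np.array([-ex[1],ex[0],0]); O=np.array([.4399,.0375,0])
def M(x,y,z): return O+x*ex+y*ey+np.array([0,0,z])
def st():
    from workcell import telemetry
    s=telemetry.read_state(); p=np.array(s["tcp_pos"]);R=Ro.from_quat(s["tool_rot"])
    A=R.as_matrix(); print("t",round(s["clock"],2),"p",p.round(4),"yaw(tool y)",np.degrees(np.arctan2(A[1,1],A[0,1])).round(2),"toolx",A[:,0].round(4),"F",np.round(s["wrist_force"],2),"w",round(s["grip_width"],4)); return s,p,R
def want(yaw):  # tool x down, tool y at yaw deg
    a=np.radians(yaw); x=np.array([0,0,-1.]);y=np.array([np.cos(a),np.sin(a),0]); return Ro.from_matrix(np.c_[x,y,np.cross(x,y)])
def plan(p,yaw):
    s,p0,R=st(); T=want(yaw); rv=(R.inv()*T).as_rotvec(); d=np.asarray(p)-p0
    print("turn (tool)",rv.round(3)," shift world cm",(d*100).round(2)," in tool now",(R.inv().apply(d)*100).round(2)," in tool after turn",(T.inv().apply(d)*100).round(2))
E
python3 - <<'E'
from h import *
s,p,R=st(); print(R.as_matrix().round(3)); print(np.round(s["joints"],3))
for y in(-72.5,107.5): plan([.4825,-.3435,.12],y)
c=pickle.load(open("top0.pkl","rb")); im=c["img"].copy(); im=cv2.resize(im[215:300,200:410],None,fx=3.8,fy=3.8,interpolation=cv2.INTER_CUBIC)
def ln(a,b,col):
    q=[tuple(int(v) for v in ((proj(c,M(*t))-[200,215]+.5)*3.8)) for t in(a,b)]; cv2.line(im,*q,col,1)
for a,b in[((-.165,.07),(.225,.07)),((-.165,.07),(-.165,-.02)),((.225,.07),(.225,-.02))]: ln((*a,.03),(*b,.03),(0,255,0))
ln((-.165,0,.036),(.225,0,.036),(0,0,255));ln((-.165,-.012,.036),(.225,-.012,.036),(0,0,255))
for x in(0,.09): ln((x,-.01,.08),(x,.07,.08),(255,0,0))
ln((.134,.01,.042),(.134,.03,.042),(0,255,255));ln((.204,.0,.042),(.204,.04,.042),(0,255,255))
cv2.imwrite("pics/ov.png",im)
E
```

```text
t 0.1 p [0.1914 0.6469 0.2305] yaw(tool y) 73.51 toolx [-4.0e-04 -1.5e-03 -1.0e+00] F [ 0.06 -0.69 -0.54] w 0.0855
[[-0.     0.284  0.959]
 [-0.001  0.959 -0.284]
 [-1.    -0.002  0.   ]]
[-1.367  0.576  0.025  1.438 -0.015  1.129 -0.056]
t 0.1 p [0.1914 0.6469 0.2305] yaw(tool y) 73.51 toolx [-4.0e-04 -1.5e-03 -1.0e+00] F [ 0.06 -0.69 -0.54] w 0.0855
turn (tool) [2.548e+00 2.000e-03 1.000e-03]  shift world cm [ 29.11 -99.04 -11.05]  in tool now [ 11.19 -86.69  56.01]  in tool after turn [ 11.05 103.2    2.02]
t 0.1 p [0.1914 0.6469 0.2305] yaw(tool y) 73.51 toolx [-4.0e-04 -1.5e-03 -1.0e+00] F [ 0.06 -0.69 -0.54] w 0.0855
turn (tool) [-0.593 -0.     0.002]  shift world cm [ 29.11 -99.04 -11.05]  in tool now [ 11.19 -86.69  56.01]  in tool after turn [  11.05 -103.2    -2.02]
```

View pics/ov.png

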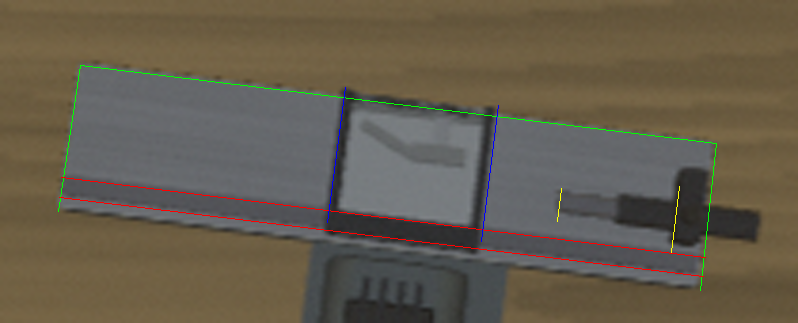

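```bash
python3 - <<'E'
from h import *
c=pickle.load(open("top0.pkl","rb"));s=pickle.load(open("side0.pkl","rb"))
for cc,(a,b,d,e) in((c,(0,85,175,340)),(s,(215,330,55,130))):
    W=cloud(cc)[d:e,a:b].reshape(-1,3); print(np.nanpercentile(W[:,2],[50,95,99.5]), np.nanpercentile(W[W[:,2]>.05][:,:2],[1,99],axis=0))
E
```

```text
[0.06926399 0.13726981 0.14322716] [[0.28323212 0.53225066]
 [0.61756313 0.66619417]]
[0.0816251  0.13783378 0.14243114] [[0.28322384 0.5297916 ]
 [0.61634375 0.73918744]]
```

Emit:
send_rows(
  targets=[
    {"angular":[0.075,0,0],"travel":[0,0,5],"claw":0},
    {"angular":[0.075,0,0],"travel":[0,0,5],"claw":0},
    {"angular":[0.075,0,0],"travel":[0,0,5],"claw":0},
  ],
  grip_force=60,
)

```text
clock: 0.4
tcp_pos: [0.3328, 0.5936, 0.2307]
tool_rot: [0.18, 0.684, -0.18, 0.684]
wrist_force: [0.2, 1.2, -0.6]
grip_width: 0.0852
```

Emit:
send_rows(
  targets=[
    {"angular":[0.08,0,0],"travel":[0,0,5],"claw":0},
    {"angular":[0.08,0,0],"travel":[0,0,5],"claw":0},
    {"angular":[0.08,0,0],"travel":[0,0,5],"claw":0},
    {"angular":[0.08,0,0],"travel":[0,0,5],"claw":0},
    {"angular":[0.08,0,0],"travel":[0,0,5],"claw":0},
    {"angular":[0.08,0,0],"travel":[0,0,5],"claw":0},
    {"angular":[0.08,0,0],"travel":[0,0,5],"claw":0},
    {"angular":[0.08,0,0],"travel":[0,0,5],"claw":0},
    {"angular":[0.08,0,0],"travel":[0,0,5],"claw":0},
    {"angular":[0.08,0,0],"travel":[0,0,5],"claw":0},
  ],
)

```text
clock: 1.4
tcp_pos: [0.6451, 0.2193, 0.2307]
tool_rot: [0.432, 0.56, -0.433, 0.559]
wrist_force: [0.3, -0.8, -0.4]
grip_width: 0.0854
```

```bash
python3 -c "
from h import *
plan([.4825,-.3435,.12],-72.5)"
```

```text
t 1.4 p [0.6451 0.2193 0.2307] yaw(tool y) 14.6 toolx [-5.e-04 -3.e-04 -1.e+00] F [ 0.27 -0.78 -0.35] w 0.0854
turn (tool) [1.52e+00 1.00e-03 0.00e+00]  shift world cm [-16.26 -56.28 -11.07]  in tool now [ 11.1  -29.92  50.35]  in tool after turn [11.07 48.78 32.43]
```

Emit:
send_rows(
  targets=[
    {"angular":[0.13,0,0],"travel":[0,0,5],"claw":0},
    {"angular":[0.13,0,0],"travel":[0,0,5],"claw":0},
    {"angular":[0.13,0,0],"travel":[0,0,5],"claw":0},
    {"angular":[0.13,0,0],"travel":[0,0,5],"claw":0},
    {"angular":[0.13,0,0],"travel":[0,0,5],"claw":0},
    {"angular":[0.13,0,0],"travel":[0,0,5],"claw":0},
    {"angular":[0.13,0,0],"travel":[0,0,5],"claw":0},
    {"angular":[0.13,0,0],"travel":[0,0,5],"claw":0},
    {"angular":[0.13,0,0],"travel":[0,0,5],"claw":0},
    {"angular":[0.13,0,0],"travel":[0,0,4],"claw":0},
  ],
)

```text
clock: 2.4
tcp_pos: [0.5004, -0.2166, 0.2313]
tool_rot: [-0.683, -0.182, 0.683, -0.182]
wrist_force: [0.1, -0.4, 0.1]
grip_width: 0.0852
```

```bash
python3 -c "
from h import *
plan([.4825,-.3435,.12],-72.5)"
```

```text
t 2.4 p [ 0.5004 -0.2166  0.2313] yaw(tool y) -60.16 toolx [-4.e-04 -7.e-04 -1.e+00] F [ 0.13 -0.4   0.15] w 0.0852
turn (tool) [ 0.215  0.001 -0.001]  shift world cm [ -1.79 -12.69 -11.13]  in tool now [11.14 10.12  7.86]  in tool after turn [11.13 11.57  5.52]
```

Emit:
send_rows(
  targets=[
    {"angular":[0.107,0,0],"travel":[0,0,0],"claw":0},
    {"angular":[0.108,0,0],"travel":[0,0,0],"claw":0},
    {"angular":[0,0,0],"travel":[3.7,3.8,1.8],"claw":0},
    {"angular":[0,0,0],"travel":[3.7,3.8,1.8],"claw":0},
    {"angular":[0,0,0],"travel":[3.7,3.9,1.9],"claw":0},
    {"angular":[0,0,0],"travel":[0,0,0],"claw":0},
  ],
)

```text
clock: 3.0
tcp_pos: [0.4837, -0.3305, 0.1291]
tool_rot: [-0.697, -0.108, 0.701, -0.108]
wrist_force: [-0.4, 1.4, 0.6]
grip_width: 0.0852
```

```bash
python3 -c "
from h import *
plan([.4825,-.3435,.008],-72.5)
from workcell import eyes
s=eyes.read_camera('side'); crop(s,230,430,250,400,'pics/s1.png')"
```

```text
t 3.0 p [ 0.4837 -0.3305  0.1291] yaw(tool y) -72.41 toolx [-6.e-03 -6.e-04 -1.e+00] F [-0.42  1.37  0.64] w 0.0852
turn (tool) [0.002 0.006 0.001]  shift world cm [ -0.12  -1.3  -12.11]  in tool now [12.11  1.22  0.43]  in tool after turn [12.11  1.2   0.5 ]
pics/s1.png scale 4.0
```

View pics/s1.png

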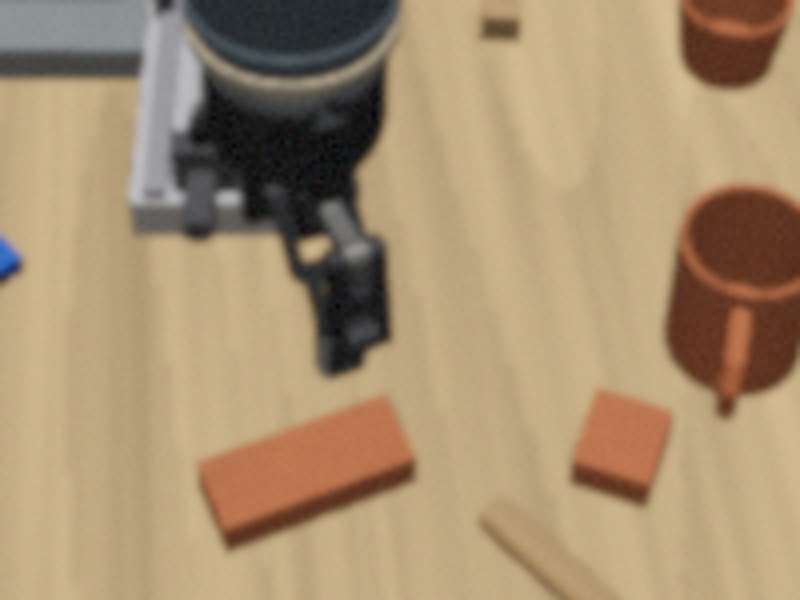

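Emit:
send_rows(
  targets=[
    {"angular":[0.002,0.006,0.001],"travel":[0,1.2,0.5],"claw":0},
    {"angular":[0,0,0],"travel":[3,0,0],"claw":0},
    {"angular":[0,0,0],"travel":[3,0,0],"claw":0},
    {"angular":[0,0,0],"travel":[2.5,0,0],"claw":0},
    {"angular":[0,0,0],"travel":[1,0,0],"claw":0},
    {"angular":[0,0,0],"travel":[0,0,0],"claw":0},
  ],
)

```text
clock: 3.65
tcp_pos: [0.4876, -0.3384, 0.0376]
tool_rot: [0.7, 0.11, -0.696, 0.11]
wrist_force: [-0.1, 0.3, -0.2]
grip_width: 0.0855
```

```bash
python3 -c "
from h import *
plan([.4825,-.3435,.008],-72.5)
from workcell import eyes
s=eyes.read_camera('side'); crop(s,230,430,250,400,'pics/s2.png')"
```

```text
t 3.65 p [ 0.4876 -0.3384  0.0376] yaw(tool y) -72.07 toolx [ 0.0055  0.0016 -1.    ] F [-0.06  0.26 -0.17] w 0.0855
turn (tool) [ 0.007 -0.006 -0.   ]  shift world cm [-0.51 -0.51 -2.96]  in tool now [2.95 0.33 0.66]  in tool after turn [2.96 0.33 0.64]
pics/s2.png scale 4.0
```

View pics/s2.png

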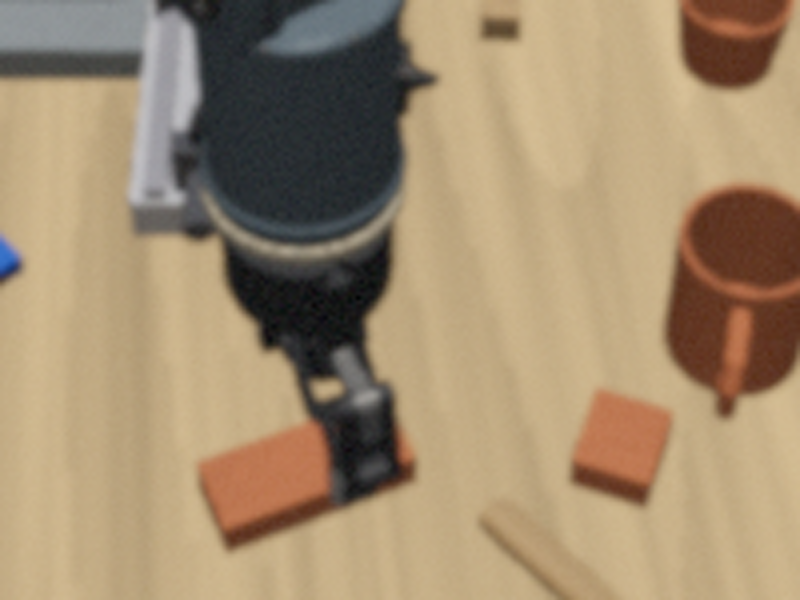

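```bash
python3 - <<'E'
from h import *
s=pickle.load(open("side0.pkl","rb"))
s_,p,R=st()
A=R.as_matrix()
for d in(-.05,0,.05):
    print(d,(proj(s,p+A[:,1]*d-A[:,0]*.013)-[230,250])*4)
print((proj(s,[.4825,-.3435,.024])-[230,250])*4)
from workcell import eyes
c=eyes.read_camera('top'); crop(c,400,550,140,300,'pics/t2.png')
s2=eyes.read_camera('side');W=cloud(s2)
for u,v in((365,460),(365,480),(350,440),(370,400)): print(W[250+v//4,230+u//4])
print(np.abs(s2['R']-s['R']).max(),s2['t']-s['t'])
E
```

```text
t 3.7 p [ 0.4879 -0.339   0.0385] yaw(tool y) -72.1 toolx [ 6.7e-03  7.0e-04 -1.0e+00] F [-0.15 -0.72 -0.52] w 0.0854
-0.05 [274.00841803 336.41644553]
0 [312.86091385 416.32881156]
0.05 [354.34182509 501.64733983]
[303.73480309 457.21281518]
pics/t2.png scale 3.75
[ 0.50643011 -0.40103982  0.10914849]
[ 0.50562467 -0.40927027  0.10644008]
[ 0.49896305 -0.40857125  0.13779057]
[ 0.50833529 -0.40024408  0.15391512]
0.0 [0. 0. 0.]
```

View pics/t2.png

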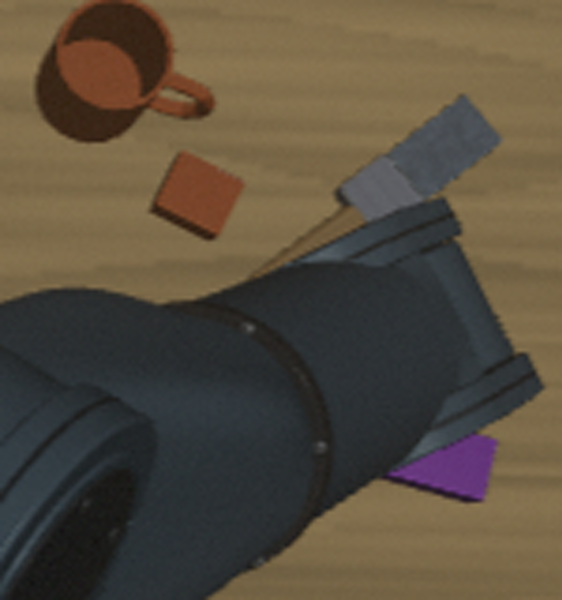

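Emit:
send_rows(
  targets=[
    {"angular":[0.006,-0.006,0],"travel":[0,0.3,0.6],"claw":0},
    {"angular":[0,0,0],"travel":[1.5,0,0],"claw":0},
    {"angular":[0,0,0],"travel":[0.7,0,0],"claw":0},
    {"angular":[0,0,0],"travel":[0,0,0],"claw":0},
    {"angular":[0,0,0],"travel":[0,0,0],"claw":0},
  ],
)

```text
clock: 4.3
tcp_pos: [0.4823, -0.3436, 0.0154]
tool_rot: [-0.699, -0.108, 0.699, -0.108]
wrist_force: [1.0, -0.1, -0.2]
grip_width: 0.0854
```

```bash
python3 -c "
from h import *
plan([.4825,-.3435,.008],-72.5)"
```

```text
t 4.3 p [ 0.4823 -0.3436  0.0154] yaw(tool y) -72.49 toolx [-4.e-04 -4.e-04 -1.e+00] F [ 0.95 -0.11 -0.21] w 0.0854
turn (tool) [ 0.     0.001 -0.   ]  shift world cm [ 0.02  0.01 -0.74]  in tool now [ 0.74 -0.   -0.02]  in tool after turn [ 0.74 -0.   -0.02]
```

Emit:
send_rows(
  targets=[
    {"angular":[0,0,0],"travel":[0.75,0,0],"claw":0},
    {"angular":[0,0,0],"travel":[0,0,0],"claw":255},
    {"angular":[0,0,0],"travel":[0,0,0],"claw":255},
    {"angular":[0,0,0],"travel":[0,0,0],"claw":255},
    {"angular":[0,0,0],"travel":[0,0,0],"claw":255},
    {"angular":[0,0,0],"travel":[0,0,0],"claw":255},
    {"angular":[0,0,0],"travel":[0,0,0],"claw":255},
    {"angular":[0,0,0],"travel":[0,0,0],"claw":255},
  ],
  grip_force=60,
)

```text
clock: 5.1
tcp_pos: [0.4827, -0.3439, 0.0087]
tool_rot: [0.699, 0.107, -0.699, 0.108]
wrist_force: [-1.2, 0.4, 6.0]
grip_width: 0.0384
```

```bash
python3 -c "
from h import *
plan([.4825,-.3435,.008],-72.5)"
```

```text
t 5.1 p [ 0.4827 -0.3439  0.0087] yaw(tool y) -72.48 toolx [ 8.0e-04 -1.4e-03 -1.0e+00] F [-1.2   0.41  5.96] w 0.0384
turn (tool) [ 0.    -0.    -0.002]  shift world cm [-0.02  0.04 -0.07]  in tool now [ 0.07 -0.05  0.01]  in tool after turn [ 0.07 -0.05  0.01]
```

Emit:
send_rows(
  targets=[
    {"angular":[0,0,0],"travel":[-2,0,0],"claw":255},
    {"angular":[0,0,0],"travel":[-4,0,0],"claw":255},
    {"angular":[0,0,0],"travel":[-4,0,0],"claw":255},
    {"angular":[0,0,0],"travel":[-4,0,0],"claw":255},
    {"angular":[0,0,0],"travel":[-3,0,0],"claw":255},
    {"angular":[0,0,0],"travel":[0,0,0],"claw":255},
    {"angular":[0,0,0],"travel":[0,0,0],"claw":255},
  ],
)

```text
clock: 5.8
tcp_pos: [0.4827, -0.3431, 0.1783]
tool_rot: [0.699, 0.108, -0.699, 0.108]
wrist_force: [-0.3, 0.8, -2.7]
grip_width: 0.0386
```

```bash
python3 -c "
from h import *
plan(M(-.09,.0205,.17),-5.7)
from workcell import eyes
s=eyes.read_camera('side'); crop(s,230,430,200,350,'pics/s3.png')"
```

```text
t 5.8 p [ 0.4827 -0.3431  0.1783] yaw(tool y) -72.45 toolx [ 1.e-03 -7.e-04 -1.e+00] F [-0.34  0.79 -2.7 ] w 0.0386
turn (tool) [-1.165e+00 -0.000e+00 -1.000e-03]  shift world cm [-1.35 46.82 -0.83]  in tool now [  0.79 -45.04 -12.83]  in tool after turn [  0.83  -5.99 -46.45]
pics/s3.png scale 4.0
```

View pics/s3.png

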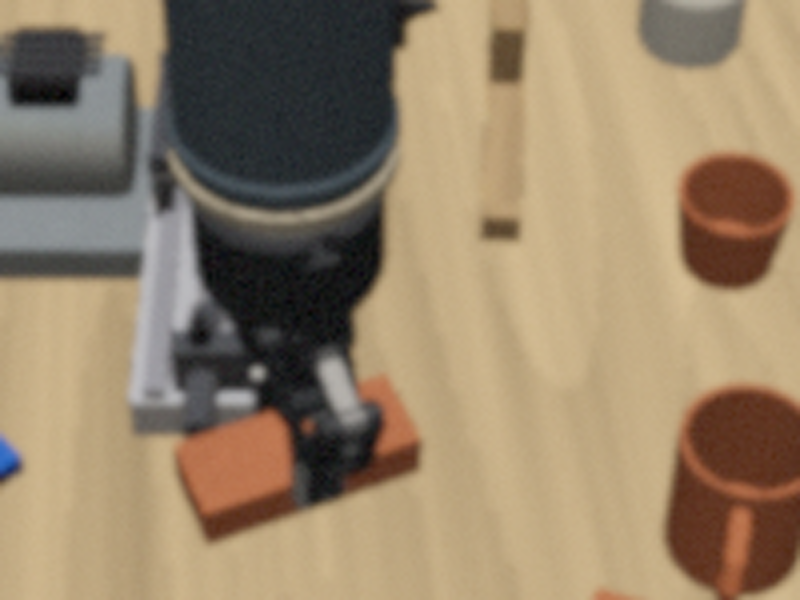

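Emit:
send_rows(
  targets=[
    {"angular":[-0.1165,0,0],"travel":[0,-4.0,-1.26],"claw":255},
    {"angular":[-0.1165,0,0],"travel":[0,-3.83,-1.72],"claw":255},
    {"angular":[-0.1165,0,0],"travel":[0,-3.6,-2.16],"claw":255},
    {"angular":[-0.1165,0,0],"travel":[0,-3.33,-2.56],"claw":255},
    {"angular":[-0.1165,0,0],"travel":[0,-3.0,-2.93],"claw":255},
    {"angular":[-0.1165,0,0],"travel":[0,-2.65,-3.26],"claw":255},
    {"angular":[-0.1165,0,0],"travel":[0,-2.25,-3.55],"claw":255},
    {"angular":[-0.1165,0,0],"travel":[0,-1.83,-3.78],"claw":255},
    {"angular":[-0.1165,0,0],"travel":[0,-1.37,-3.97],"claw":255},
    {"angular":[-0.1165,0,0],"travel":[0,-0.9,-4.1],"claw":255},
  ],
)

```text
clock: 6.85
tcp_pos: [0.4815, 0.0781, 0.1765]
tool_rot: [-0.522, -0.476, 0.524, -0.476]
wrist_force: [1.2, -0.6, -1.3]
grip_width: 0.0381
```

Emit:
send_rows(
  targets=[
    {"angular":[0,0,0],"travel":[0,0,0],"claw":255},
    {"angular":[0,0,0],"travel":[0,0,0],"claw":255},
  ],
)

```text
clock: 7.05
tcp_pos: [0.4817, 0.0771, 0.1766]
tool_rot: [-0.523, -0.475, 0.525, -0.475]
wrist_force: [-0.5, 0.3, -2.0]
grip_width: 0.0388
```

```bash
python3 -c "
from h import *
plan(M(-.09,.0205,.06),-5.7)"
```

```text
t 7.05 p [0.4817 0.0771 0.1766] yaw(tool y) -5.62 toolx [-0.0023 -0.0016 -1.    ] F [-0.46  0.31 -1.95] w 0.0388
turn (tool) [0.001 0.002 0.002]  shift world cm [ -1.25   4.79 -11.66]  in tool now [11.65 -1.68 -4.67]  in tool after turn [11.66 -1.72 -4.64]
```

Emit:
send_rows(
  targets=[
    {"angular":[0.001,0.002,0.002],"travel":[2,-0.7,-2.4],"claw":255},
    {"angular":[0,0,0],"travel":[3,-0.6,-2.2],"claw":255},
    {"angular":[0,0,0],"travel":[3,0,0],"claw":255},
    {"angular":[0,0,0],"travel":[2.2,0,0],"claw":255},
    {"angular":[0,0,0],"travel":[1,0,0],"claw":255},
    {"angular":[0,0,0],"travel":[0,0,0],"claw":255},
    {"angular":[0,0,0],"travel":[0,0,0],"claw":255},
  ],
)

```text
clock: 7.75
tcp_pos: [0.475, 0.1226, 0.0663]
tool_rot: [0.526, 0.473, -0.524, 0.474]
wrist_force: [0.4, 0.2, -2.3]
grip_width: 0.0383
```

```bash
python3 -c "
from h import *
plan(M(-.09,.0245,.0387),-5.7)
from workcell import eyes
s=eyes.read_camera('side'); crop(s,220,340,160,250,'pics/s4.png')
s=eyes.read_camera('top'); crop(s,200,320,200,290,'pics/t4.png')"
```

```text
t 7.75 p [0.475  0.1226 0.0663] yaw(tool y) -5.89 toolx [ 2.8e-03  5.0e-04 -1.0e+00] F [ 0.36  0.15 -2.29] w 0.0383
turn (tool) [-0.003 -0.001 -0.003]  shift world cm [-0.18  0.21 -2.76]  in tool now [ 2.76 -0.21 -0.18]  in tool after turn [ 2.76 -0.2  -0.19]
pics/s4.png scale 6.666666666666667
pics/t4.png scale 6.666666666666667
```

View pics/s4.png

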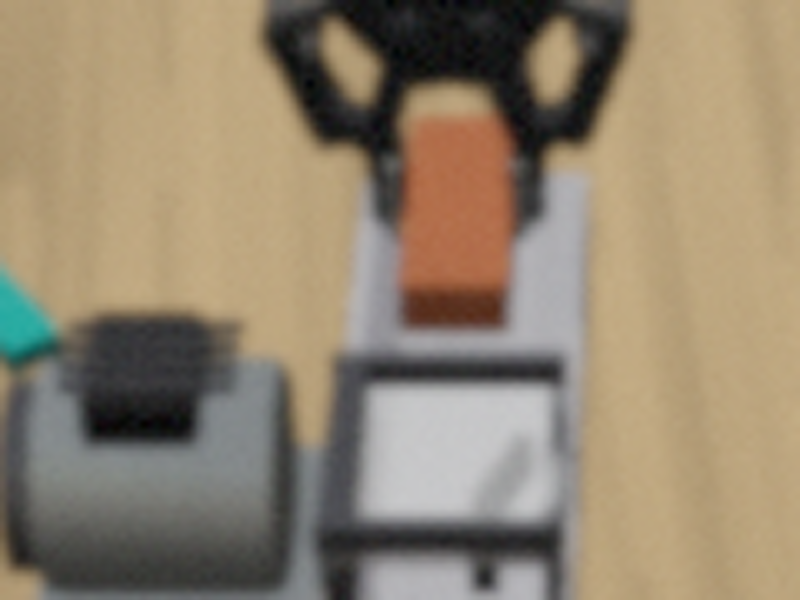

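View pics/t4.png

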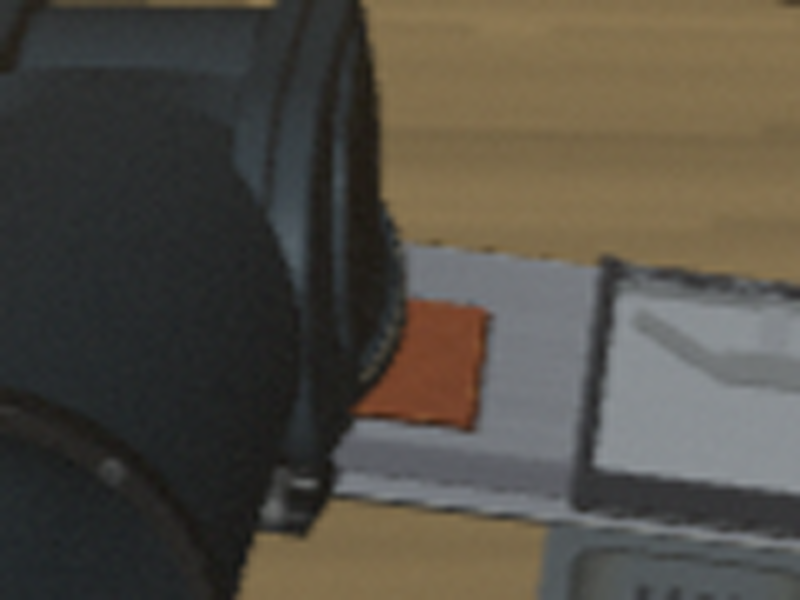

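Emit:
send_rows(
  targets=[
    {"angular":[-0.003,-0.001,-0.003],"travel":[1,-0.2,-0.2],"claw":255},
    {"angular":[0,0,0],"travel":[1,0,0],"claw":255},
    {"angular":[0,0,0],"travel":[0.3,0,0],"claw":255},
    {"angular":[0,0,0],"travel":[0,0,0],"claw":255},
    {"angular":[0,0,0],"travel":[0,0,0],"claw":255},
  ],
)

```text
clock: 8.35
tcp_pos: [0.4728, 0.1255, 0.0427]
tool_rot: [-0.524, -0.475, 0.524, -0.475]
wrist_force: [0.4, 0.0, -1.9]
grip_width: 0.0384
```

Emit:
send_rows(
  targets=[
    {"angular":[0,0,0],"travel":[0.2,0,0],"claw":255},
    {"angular":[0,0,0],"travel":[0.1,0,0],"claw":255},
    {"angular":[0,0,0],"travel":[0,0,0],"claw":255},
  ],
)

```text
clock: 8.65
tcp_pos: [0.4728, 0.1257, 0.0398]
tool_rot: [-0.524, -0.475, 0.524, -0.475]
wrist_force: [0.5, 0.5, -2.2]
grip_width: 0.0381
```

```bash
python3 -c "
from h import *
plan(M(-.09,.020,.0387),-5.7)
from workcell import eyes
s=eyes.read_camera('side'); crop(s,220,340,160,250,'pics/s5.png')"
```

```text
t 8.65 p [0.4728 0.1257 0.0398] yaw(tool y) -5.61 toolx [-6.e-04  2.e-04 -1.e+00] F [ 0.54  0.54 -2.21] w 0.0381
turn (tool) [ 0.001 -0.     0.001]  shift world cm [-0.41 -0.06 -0.11]  in tool now [ 0.11 -0.4   0.1 ]  in tool after turn [ 0.11 -0.4   0.1 ]
pics/s5.png scale 6.666666666666667
```

View pics/s5.png

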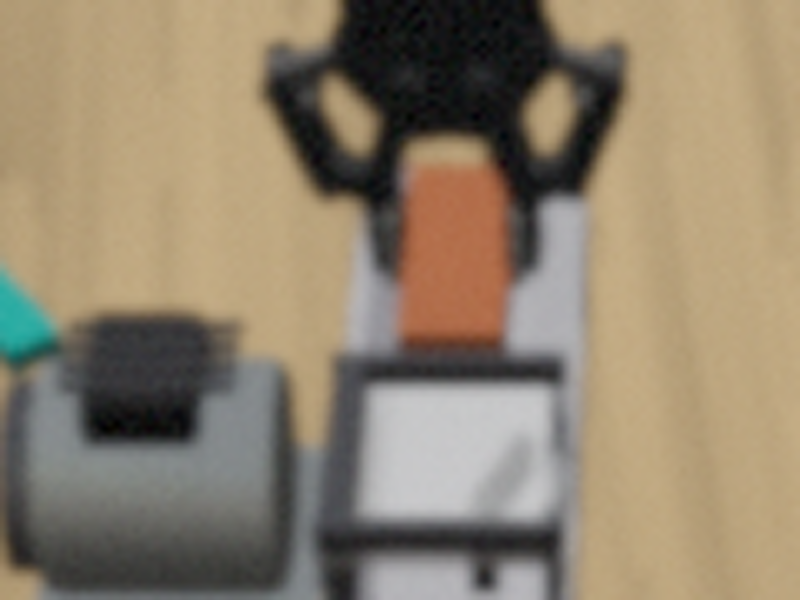

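Emit:
send_rows(
  targets=[
    {"angular":[0,0,0],"travel":[0,-0.15,0],"claw":255},
    {"angular":[0,0,0],"travel":[0,-0.1,0],"claw":255},
    {"angular":[0,0,0],"travel":[0,0,0],"claw":255},
  ],
)

```text
clock: 9.0
tcp_pos: [0.4709, 0.1259, 0.04]
tool_rot: [0.524, 0.475, -0.524, 0.475]
wrist_force: [3.0, -0.7, -2.3]
grip_width: 0.0382
```

Emit:
send_rows(
  targets=[
    {"angular":[0,0,0],"travel":[0,-0.1,0],"claw":255},
    {"angular":[0,0,0],"travel":[0,0,0],"claw":255},
  ],
)

```text
clock: 9.2
tcp_pos: [0.4708, 0.1259, 0.0401]
tool_rot: [0.525, 0.474, -0.523, 0.475]
wrist_force: [4.9, -2.1, -4.8]
grip_width: 0.0387
```

Emit:
send_rows(
  targets=[
    {"angular":[0,0,0],"travel":[0,-0.05,0],"claw":255},
    {"angular":[0,0,0],"travel":[0,0,0],"claw":255},
  ],
)

```text
clock: 9.4
tcp_pos: [0.4707, 0.1259, 0.0402]
tool_rot: [0.525, 0.474, -0.523, 0.475]
wrist_force: [6.9, -1.8, -4.4]
grip_width: 0.0384
```

Emit:
send_rows(
  targets=[
    {"angular":[0,0,0],"travel":[0.1,0.1,0],"claw":255},
    {"angular":[0,0,0],"travel":[0.05,0,0],"claw":255},
    {"angular":[0,0,0],"travel":[0,0,0],"claw":255},
  ],
)

```text
clock: 9.7
tcp_pos: [0.4708, 0.126, 0.0387]
tool_rot: [0.524, 0.475, -0.524, 0.475]
wrist_force: [5.4, -0.7, 1.1]
grip_width: 0.0384
```

Emit:
send_rows(
  targets=[
    {"angular":[0,0,0],"travel":[0.05,0,0],"claw":255},
    {"angular":[0,0,0],"travel":[0,0,0],"claw":255},
  ],
)

```text
clock: 9.9
tcp_pos: [0.4708, 0.126, 0.0387]
tool_rot: [0.525, 0.475, -0.523, 0.475]
wrist_force: [3.4, -1.6, 11.3]
grip_width: 0.0387
```

Emit:
send_rows(
  targets=[
    {"angular":[0,0,0],"travel":[-0.1,0,0],"claw":255},
    {"angular":[0,0,0],"travel":[0,0,0],"claw":90},
    {"angular":[0,0,0],"travel":[0,0,0],"claw":90},
    {"angular":[0,0,0],"travel":[0,0,0],"claw":90},
    {"angular":[0,0,0],"travel":[0,0,0],"claw":90},
  ],
)

```text
clock: 10.4
tcp_pos: [0.4692, 0.126, 0.0387]
tool_rot: [-0.523, -0.475, 0.524, -0.475]
wrist_force: [-0.2, 0.0, 0.0]
grip_width: 0.0554
```

```bash
python3 -c "
from h import *
plan(M(-.09,.020,.0387),-5.7)
from workcell import eyes
s=eyes.read_camera('side'); crop(s,220,340,160,250,'pics/s6.png')"
```

```text
t 10.4 p [0.4692 0.126  0.0387] yaw(tool y) -5.59 toolx [-0.0018  0.     -1.    ] F [-0.24  0.03  0.04] w 0.0554
turn (tool) [0.002 0.    0.002]  shift world cm [-0.04 -0.09  0.  ]  in tool now [-0.   -0.03  0.1 ]  in tool after turn [-0.   -0.03  0.1 ]
pics/s6.png scale 6.666666666666667
```

View pics/s6.png

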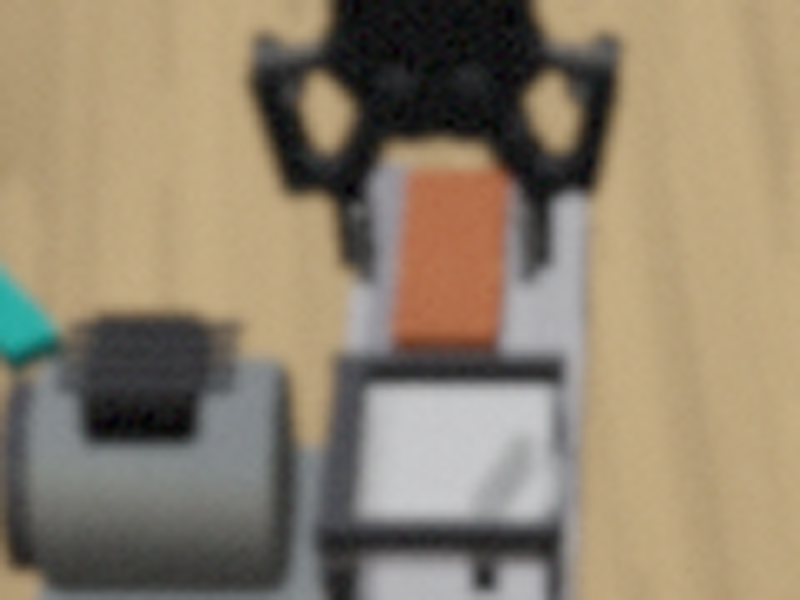

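Emit:
send_rows(
  targets=[
    {"angular":[0,0,0],"travel":[-2,0,0],"claw":90},
    {"angular":[0,0,0],"travel":[-4,0,0],"claw":30},
    {"angular":[0,0,0],"travel":[-4,0,0],"claw":0},
    {"angular":[0,0,0],"travel":[0,0,0],"claw":0},
  ],
)

```text
clock: 10.85
tcp_pos: [0.472, 0.1263, 0.1429]
tool_rot: [0.526, 0.474, -0.522, 0.475]
wrist_force: [0.0, -0.1, -0.9]
grip_width: 0.085
```

```bash
python3 -c "
from h import *
plan([.6431,.0902,.12],-9.5)"
```

```text
t 10.85 p [0.472  0.1263 0.1429] yaw(tool y) -5.63 toolx [ 0.0055  0.0026 -1.    ] F [ 0.02 -0.12 -0.91] w 0.085
turn (tool) [ 0.068 -0.003 -0.005]  shift world cm [17.11 -3.61 -2.29]  in tool now [ 2.38 17.37  1.92]  in tool after turn [ 2.29 17.47  0.74]
```

Emit:
send_rows(
  targets=[
    {"angular":[0.068,-0.003,-0.005],"travel":[0,2,0.5],"claw":0},
    {"angular":[0,0,0],"travel":[0,4,0],"claw":0},
    {"angular":[0,0,0],"travel":[0.5,4,0],"claw":0},
    {"angular":[0,0,0],"travel":[0.7,4,0],"claw":0},
    {"angular":[0,0,0],"travel":[1,3.3,0.4],"claw":0},
    {"angular":[0,0,0],"travel":[0,0,0],"claw":0},
    {"angular":[0,0,0],"travel":[0,0,0],"claw":0},
  ],
)

```text
clock: 11.55
tcp_pos: [0.6387, 0.0892, 0.1147]
tool_rot: [-0.537, -0.458, 0.543, -0.455]
wrist_force: [0.1, 0.9, 0.7]
grip_width: 0.085
```

```bash
python3 -c "
from h import *
plan([.6431,.0902,.022],-9.5)
from workcell import eyes
c=eyes.read_camera('top'); crop(c,200,320,200,290,'pics/t7.png'); 
W=cloud(c); x,y,z=W[...,0],W[...,1],W[...,2]
m=((z>.047)&(z<.065)&(x>.42)&(x<.52)&(y<.2)&(y>.05)).astype(np.uint8); k,l,s_,_=cv2.connectedComponentsWithStats(m);i=1+np.argmax(s_[1:,4]);r=cv2.minAreaRect(W[l==i][:,:2].astype(np.float32));print(r)
d=np.array([*r[0],0])-O; print('machine',d@ex,d@ey)"
```

```text
t 11.55 p [0.6387 0.0892 0.1147] yaw(tool y) -9.56 toolx [-0.0083 -0.0027 -1.    ] F [0.08 0.89 0.67] w 0.085
turn (tool) [-0.001  0.004  0.008]  shift world cm [ 0.44  0.1  -9.27]  in tool now [ 9.27  0.48 -0.21]  in tool after turn [ 9.27  0.41 -0.17]
pics/t7.png scale 6.666666666666667
((0.46887725591659546, 0.10881000757217407), (0.06796786189079285, 0.0402822345495224), 84.08403015136719)
machine -0.07383543403456268 0.02175148779571487
```

View pics/t7.png

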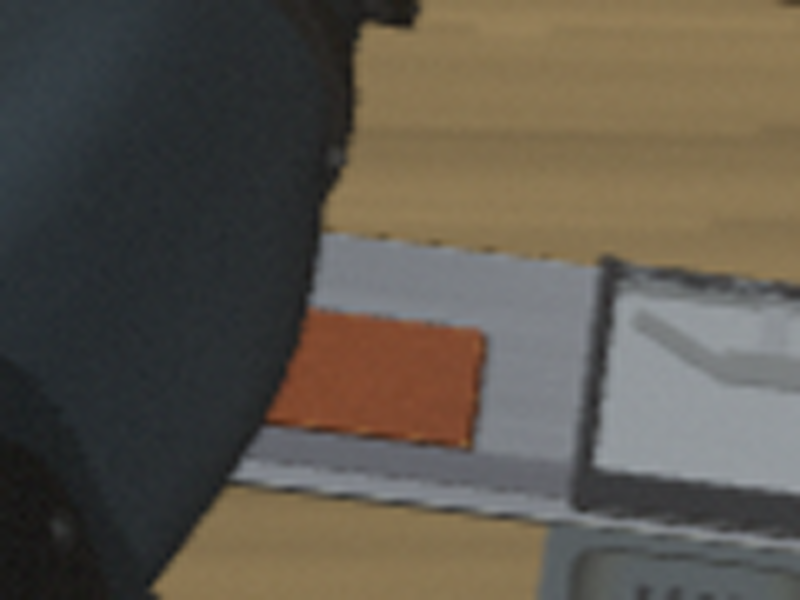

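Emit:
send_rows(
  targets=[
    {"angular":[-0.001,0.004,0.008],"travel":[1,0.42,-0.17],"claw":0},
    {"angular":[0,0,0],"travel":[3,0,0],"claw":0},
    {"angular":[0,0,0],"travel":[2.2,0,0],"claw":0},
    {"angular":[0,0,0],"travel":[0,0,0],"claw":0},
    {"angular":[0,0,0],"travel":[0,0,0],"claw":0},
  ],
)

```text
clock: 12.1
tcp_pos: [0.6435, 0.0911, 0.0542]
tool_rot: [0.54, 0.457, -0.539, 0.458]
wrist_force: [0.6, 0.4, -0.4]
grip_width: 0.0858
```

```bash
python3 -c "
from h import *
plan([.6431,.0902,.022],-9.5)
from workcell import eyes
c=eyes.read_camera('side'); crop(c,310,410,170,270,'pics/s8.png')"
```

```text
t 12.1 p [0.6435 0.0911 0.0542] yaw(tool y) -9.43 toolx [ 2.2e-03  6.0e-04 -1.0e+00] F [ 0.55  0.41 -0.39] w 0.0858
turn (tool) [ 0.001 -0.001 -0.002]  shift world cm [-0.04 -0.09 -3.22]  in tool now [ 3.22 -0.03  0.1 ]  in tool after turn [ 3.22 -0.03  0.09]
pics/s8.png scale 6.0
```

View pics/s8.png

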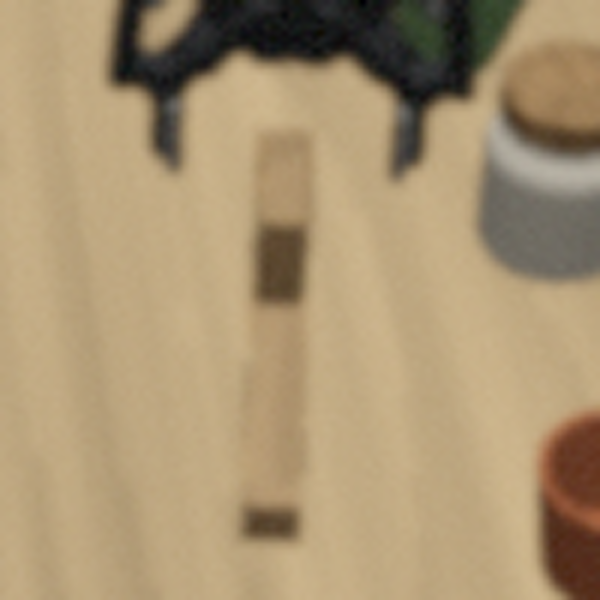

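Emit:
send_rows(
  targets=[
    {"angular":[0.001,-0.001,-0.002],"travel":[1.6,0,0.1],"claw":0},
    {"angular":[0,0,0],"travel":[1.6,0,0],"claw":0},
    {"angular":[0,0,0],"travel":[0,0,0],"claw":0},
    {"angular":[0,0,0],"travel":[0,0,0],"claw":255},
    {"angular":[0,0,0],"travel":[0,0,0],"claw":255},
    {"angular":[0,0,0],"travel":[0,0,0],"claw":255},
    {"angular":[0,0,0],"travel":[0,0,0],"claw":255},
    {"angular":[0,0,0],"travel":[0,0,0],"claw":255},
    {"angular":[0,0,0],"travel":[0,0,0],"claw":255},
    {"angular":[0,0,0],"travel":[0,0,0],"claw":255},
  ],
  grip_force=80,
)

```text
clock: 13.15
tcp_pos: [0.6441, 0.0898, 0.0224]
tool_rot: [0.54, 0.457, -0.539, 0.457]
wrist_force: [-1.0, 0.0, 5.9]
grip_width: 0.0205
```

Emit:
send_rows(
  targets=[
    {"angular":[0,0,0],"travel":[0,0,0],"claw":255},
    {"angular":[0,0,0],"travel":[0,0,0],"claw":255},
  ],
)

```text
clock: 13.35
tcp_pos: [0.6441, 0.0897, 0.0224]
tool_rot: [0.54, 0.457, -0.539, 0.457]
wrist_force: [-1.5, 0.3, 4.9]
grip_width: 0.0213
```

```bash
python3 -c "
from h import *
plan([.6431,.0902,.022],-9.5)"
```

```text
t 13.35 p [0.6441 0.0897 0.0224] yaw(tool y) -9.51 toolx [ 0.0011 -0.     -1.    ] F [-1.47  0.32  4.93] w 0.0213
turn (tool) [-0.    -0.    -0.001]  shift world cm [-0.1   0.05 -0.04]  in tool now [ 0.04 -0.1  -0.03]  in tool after turn [ 0.04 -0.1  -0.03]
```

Emit:
send_rows(
  targets=[
    {"angular":[0,0,0],"travel":[-2,0,0],"claw":255},
    {"angular":[0,0,0],"travel":[-4,0,0],"claw":255},
    {"angular":[0,0,0],"travel":[-4,0,0],"claw":255},
    {"angular":[0,0,0],"travel":[-3,0,0],"claw":255},
    {"angular":[0,0,0],"travel":[0,0,0],"claw":255},
  ],
)

```text
clock: 13.85
tcp_pos: [0.646, 0.0896, 0.1563]
tool_rot: [0.542, 0.455, -0.538, 0.458]
wrist_force: [0.1, -0.2, -2.0]
grip_width: 0.0215
```

```bash
python3 -c "
from h import *
plan(M(-.315,.0205,.15),-5.8)"
```

```text
t 13.85 p [0.646  0.0896 0.1563] yaw(tool y) -9.52 toolx [ 7.2e-03  9.0e-04 -1.0e+00] F [ 0.15 -0.23 -2.03] w 0.0215
turn (tool) [-0.065 -0.002 -0.007]  shift world cm [-15.44  25.93  -0.63]  in tool now [  0.54 -19.52 -23.01]  in tool after turn [  0.63 -17.98 -24.23]
```

Emit:
send_rows(
  targets=[
    {"angular":[-0.065,-0.002,-0.007],"travel":[0,0,0],"claw":255},
    {"angular":[0,0,0],"travel":[0,-2.2,-3],"claw":255},
    {"angular":[0,0,0],"travel":[0,-2.7,-3.6],"claw":255},
    {"angular":[0,0,0],"travel":[0,-2.7,-3.6],"claw":255},
    {"angular":[0,0,0],"travel":[0,-2.7,-3.6],"claw":255},
    {"angular":[0,0,0],"travel":[0,-2.7,-3.6],"claw":255},
    {"angular":[0,0,0],"travel":[0,-2.7,-3.6],"claw":255},
    {"angular":[0,0,0],"travel":[0.5,-2.3,-3.2],"claw":255},
    {"angular":[0,0,0],"travel":[0,0,0],"claw":255},
    {"angular":[0,0,0],"travel":[0,0,0],"claw":255},
  ],
)

```text
clock: 14.85
tcp_pos: [0.4876, 0.3494, 0.1464]
tool_rot: [-0.521, -0.476, 0.527, -0.474]
wrist_force: [0.0, -0.8, -1.8]
grip_width: 0.0212
```

```bash
python3 -c "
from h import *
plan(M(-.315,.0205,.0549),-5.8)
from workcell import eyes
c=eyes.read_camera('top'); crop(c,120,320,170,320,'pics/t9.png'); 
W=cloud(c); x,y,z=W[...,0],W[...,1],W[...,2]
m=((z>.047)&(z<.065)&(x>.42)&(x<.52)&(y<.2)&(y>.05)).astype(np.uint8); k,l,s_,_=cv2.connectedComponentsWithStats(m);i=1+np.argmax(s_[1:,4]);r=cv2.minAreaRect(W[l==i][:,:2].astype(np.float32));print(r)
d=np.array([*r[0],0])-O; print('machine',d@ex,d@ey)
c=eyes.read_camera('side'); crop(c,180,340,110,230,'pics/s9.png')"
```

```text
t 14.85 p [0.4876 0.3494 0.1464] yaw(tool y) -5.62 toolx [-0.0084 -0.0026 -1.    ] F [ 0.04 -0.82 -1.85] w 0.0212
turn (tool) [0.003 0.003 0.008]  shift world cm [ 0.4  -0.05 -9.15]  in tool now [ 9.15  0.47 -0.02]  in tool after turn [9.15 0.4  0.01]
pics/t9.png scale 4.0
((0.4707320034503937, 0.12493208050727844), (0.10064959526062012, 0.040291380137205124), 84.1989974975586)
machine -0.09006200556885388 0.021995824410829375
pics/s9.png scale 5.0
```

View pics/t9.png

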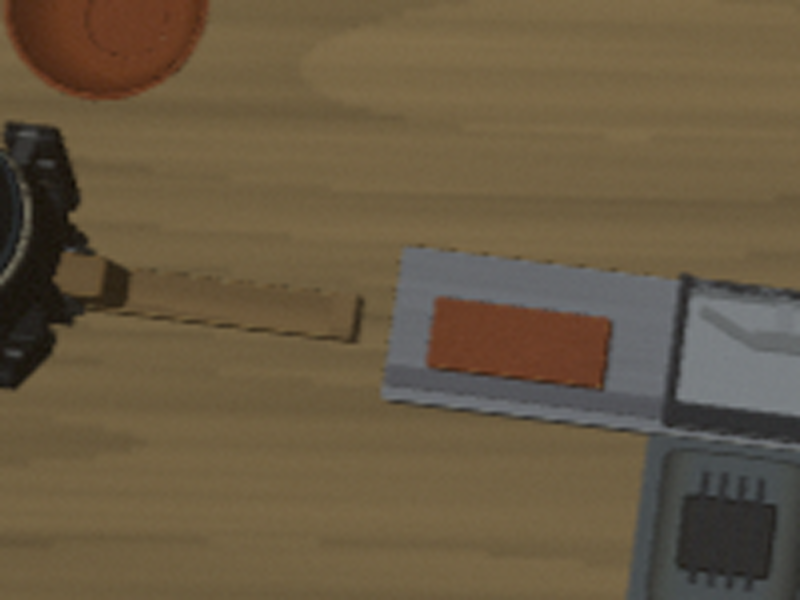

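View pics/s9.png

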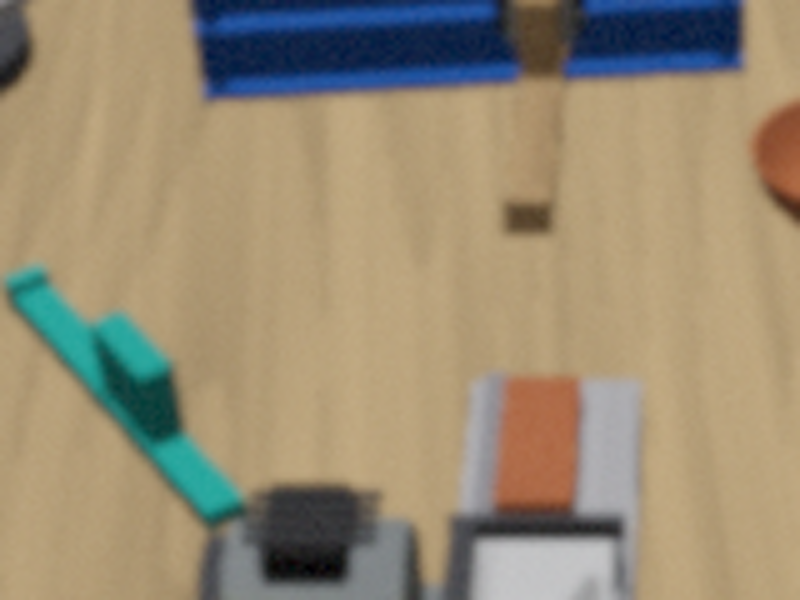

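Emit:
send_rows(
  targets=[
    {"angular":[0.002,0.003,0.008],"travel":[2,0.4,0],"claw":255},
    {"angular":[0,0,0],"travel":[3,0,0],"claw":255},
    {"angular":[0,0,0],"travel":[2.5,0,0],"claw":255},
    {"angular":[0,0,0],"travel":[1,0,0],"claw":255},
    {"angular":[0,0,0],"travel":[0,0,0],"claw":255},
    {"angular":[0,0,0],"travel":[0,0,0],"claw":255},
    {"angular":[0,0,0],"travel":[0,0,0],"claw":255},
  ],
)

```text
clock: 15.65
tcp_pos: [0.4939, 0.3485, 0.064]
tool_rot: [0.527, 0.473, -0.524, 0.474]
wrist_force: [-1.1, 0.2, -1.2]
grip_width: 0.0213
```

```bash
python3 -c "
from h import *
plan(M(-.315,.0205,.0549),-5.8)
from workcell import eyes
c=eyes.read_camera('top'); 
W=cloud(c); x,y,z=W[...,0],W[...,1],W[...,2]
m=((z>.028)&(z<.06)&(x>.42)&(x<.56)&(y<.32)&(y>.21)).astype(np.uint8); k,l,s_,_=cv2.connectedComponentsWithStats(m);i=1+np.argmax(s_[1:,4]);q=W[l==i];r=cv2.minAreaRect(q[:,:2].astype(np.float32));print(r)
D=q-O; a=D@ex; b=D@ey
for lo in np.arange(-.28,-.16,.02):
  k=(a>lo)&(a<lo+.02); print(round(lo,2),k.sum(),np.median(q[k][:,2]).round(4),b[k].min().round(4),b[k].max().round(4)) if k.any() else 0
print('nose',a.max())"
```

```text
t 15.65 p [0.4939 0.3485 0.064 ] yaw(tool y) -5.93 toolx [ 0.0033  0.0021 -1.    ] F [-1.12  0.23 -1.15] w 0.0213
turn (tool) [-0.002 -0.002 -0.003]  shift world cm [-0.23  0.04 -0.91]  in tool now [ 0.91 -0.24 -0.02]  in tool after turn [ 0.91 -0.24 -0.02]
((0.48485544323921204, 0.26533427834510803), (0.11013523489236832, 0.024415399879217148), 83.93305206298828)
-0.28 94 0.0553 0.0102 0.0339
-0.26 93 0.0553 0.0101 0.0344
-0.24 90 0.0558 0.0101 0.0342
-0.22 92 0.0556 0.0097 0.0341
-0.2 96 0.0555 0.01 0.0341
-0.18 9 0.0583 0.0106 0.0336
nose -0.17616125373850355
```

Emit:
send_rows(
  targets=[
    {"angular":[-0.002,-0.002,-0.003],"travel":[0.4,-0.2,0],"claw":255},
    {"angular":[0,0,0],"travel":[0.45,0,0],"claw":255},
    {"angular":[0,0,0],"travel":[0,0,0],"claw":255},
    {"angular":[0,0,0],"travel":[0,0,0.7],"claw":255},
    {"angular":[0,0,0],"travel":[0,0,0.5],"claw":255},
    {"angular":[0,0,0],"travel":[0,0,0],"claw":255},
  ],
)

```text
clock: 16.3
tcp_pos: [0.4899, 0.3351, 0.0543]
tool_rot: [-0.524, -0.474, 0.526, -0.474]
wrist_force: [0.1, -0.4, -1.2]
grip_width: 0.0208
```

```bash
python3 -c "
from h import *
plan(M(-.293,.0205,.0549),-5.8)"
```

```text
t 16.3 p [0.4899 0.3351 0.0543] yaw(tool y) -5.87 toolx [-0.0017 -0.0015 -1.    ] F [ 0.06 -0.39 -1.24] w 0.0208
turn (tool) [-0.001  0.002  0.002]  shift world cm [-0.05 -0.81  0.06]  in tool now [-0.06  0.03  0.81]  in tool after turn [-0.06  0.03  0.81]
```

Emit:
send_rows(
  targets=[
    {"angular":[0,0.001,0.001],"travel":[-0.05,0,0.4],"claw":255},
    {"angular":[0,0,0],"travel":[0,0,0.4],"claw":255},
    {"angular":[0,0,0],"travel":[0,0,0.4],"claw":255},
    {"angular":[0,0,0],"travel":[0,0,0.4],"claw":255},
    {"angular":[0,0,0],"travel":[0,0,0.4],"claw":255},
    {"angular":[0,0,0],"travel":[0,0,0.4],"claw":255},
    {"angular":[0,0,0],"travel":[0,0,0.4],"claw":255},
    {"angular":[0,0,0],"travel":[0,0,0.4],"claw":255},
  ],
)

```text
clock: 17.1
tcp_pos: [0.4865, 0.3045, 0.0547]
tool_rot: [-0.524, -0.474, 0.525, -0.474]
wrist_force: [-0.9, 1.5, -0.8]
grip_width: 0.021
```

```bash
cat > look.py <<'E'
from h import *
import sys
from workcell import eyes
n=sys.argv[1]
s,p,R=st(); F=np.array(s["wrist_force"]); d=p-O; print("machine x,y",(d@ex).round(4),(d@ey).round(4),"feed resist",(-F@ex).round(2),"Fy",(F@ey).round(2))
c=eyes.read_camera('top'); pickle.dump(c,open("t.pkl","wb")); W=cloud(c); x,y,z=W[...,0],W[...,1],W[...,2]
# terracotta pixels
b,g,r=[c["img"][...,i].astype(int) for i in range(3)]
m=((r>g+25)&(r>b+25)); 
v,u=np.nonzero(m); k=(v>215)&(v<300)&(u>200)&(u<400); 
P=np.array([onz(c,a,bb,.054) for a,bb in zip(u[k],v[k])])
if len(P):
    rr=cv2.minAreaRect(P[:,:2].astype(np.float32)); dd=P-O; print("strip px",len(P),np.round(rr[1],4),round(rr[2],1),"machine x",(dd@ex).min().round(4),(dd@ex).max().round(4),"y",(dd@ey).min().round(4),(dd@ey).max().round(4))
crop(c,200,420,180,300,f"pics/t{n}.png")
E
python3 look.py 10
```

```text
t 17.1 p [0.4865 0.3045 0.0547] yaw(tool y) -5.78 toolx [-5.e-04  3.e-04 -1.e+00] F [-0.88  1.47 -0.84] w 0.021
machine x,y -0.2703 0.0199 feed resist 1.37 Fy -1.02
strip px 787 [0.1011 0.0399] 84.2 machine x -0.1204 -0.0193 y 0.0018 0.0418
pics/t10.png scale 3.6363636363636362
```

View pics/t10.png

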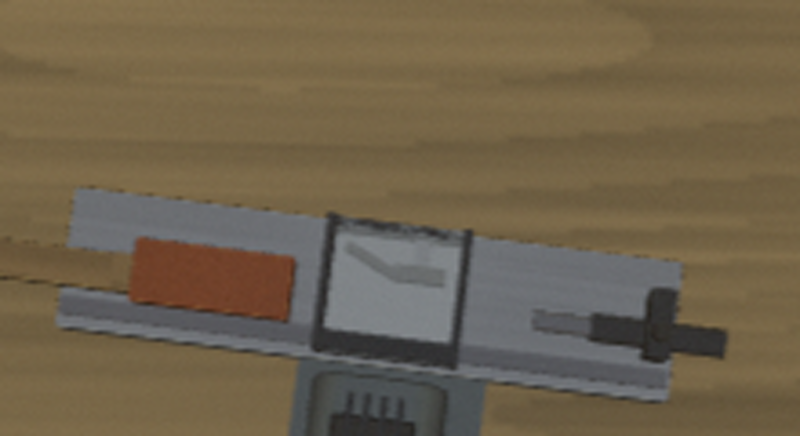

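Emit:
send_rows(
  targets=[
    {"angular":[0,0,0],"travel":[0,0,0.4],"claw":255},
    {"angular":[0,0,0],"travel":[0,0,0.4],"claw":255},
    {"angular":[0,0,0],"travel":[0,0,0.4],"claw":255},
    {"angular":[0,0,0],"travel":[0,0,0.4],"claw":255},
    {"angular":[0,0,0],"travel":[0,0,0.4],"claw":255},
    {"angular":[0,0,0],"travel":[0,0,0.4],"claw":255},
    {"angular":[0,0,0],"travel":[0,0,0.4],"claw":255},
    {"angular":[0,0,0],"travel":[0,0,0.4],"claw":255},
    {"angular":[0,0,0],"travel":[0,0,0.4],"claw":255},
  ],
)

```text
clock: 18.05
tcp_pos: [0.4829, 0.2686, 0.0547]
tool_rot: [-0.524, -0.474, 0.525, -0.474]
wrist_force: [0.1, 1.8, -1.3]
grip_width: 0.0208
```

```bash
python3 look.py 11
```

```text
t 18.05 p [0.4829 0.2686 0.0547] yaw(tool y) -5.79 toolx [-6.e-04  1.e-04 -1.e+00] F [ 0.07  1.82 -1.28] w 0.0208
machine x,y -0.2342 0.0198 feed resist 1.82 Fy -0.11
strip px 630 [0.0811 0.0399] 84.2 machine x -0.0843 -0.0032 y 0.0017 0.0418
pics/t11.png scale 3.6363636363636362
```

Emit:
send_rows(
  targets=[
    {"angular":[0,0,0],"travel":[0,0,0.4],"claw":255},
    {"angular":[0,0,0],"travel":[0,0,0.4],"claw":255},
    {"angular":[0,0,0],"travel":[0,0,0.4],"claw":255},
    {"angular":[0,0,0],"travel":[0,0,0.4],"claw":255},
  ],
)

```text
clock: 18.5
tcp_pos: [0.4814, 0.2533, 0.0548]
tool_rot: [0.525, 0.474, -0.524, 0.474]
wrist_force: [-0.6, 5.9, 0.1]
grip_width: 0.0211
```

```bash
python3 look.py 12
```

```text
t 18.5 p [0.4814 0.2533 0.0548] yaw(tool y) -5.77 toolx [-2.e-04  1.e-03 -1.e+00] F [-0.61  5.95  0.15] w 0.0211
machine x,y -0.2189 0.0198 feed resist 5.86 Fy -1.2
strip px 509 [0.0662 0.0396] 84.2 machine x -0.069 -0.0028 y 0.002 0.0417
pics/t12.png scale 3.6363636363636362
```

View pics/t12.png

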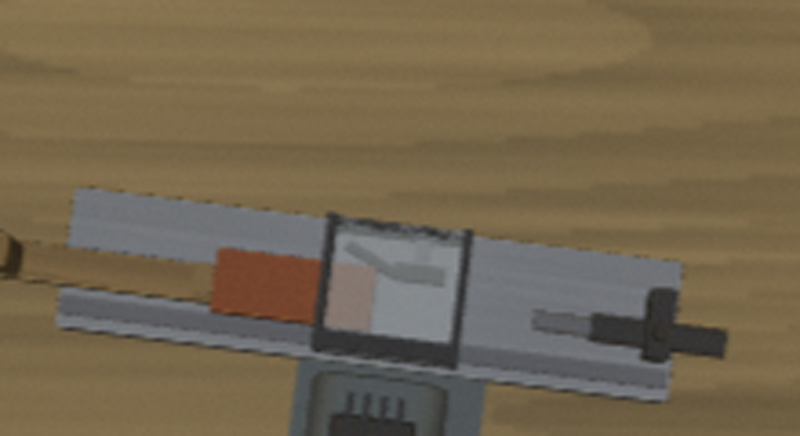

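Emit:
send_rows(
  targets=[
    {"angular":[0,0,0],"travel":[0,0,0.4],"claw":255},
    {"angular":[0,0,0],"travel":[0,0,0.4],"claw":255},
    {"angular":[0,0,0],"travel":[0,0,0.4],"claw":255},
    {"angular":[0,0,0],"travel":[0,0,0.4],"claw":255},
    {"angular":[0,0,0],"travel":[0,0,0.4],"claw":255},
  ],
)

```text
clock: 19.05
tcp_pos: [0.4796, 0.2347, 0.055]
tool_rot: [0.525, 0.475, -0.524, 0.474]
wrist_force: [0.4, 8.1, 0.1]
grip_width: 0.0208
```

```bash
python3 look.py 13
```

```text
t 19.05 p [0.4796 0.2347 0.055 ] yaw(tool y) -5.72 toolx [ 5.0e-04  2.3e-03 -1.0e+00] F [0.44 8.07 0.08] w 0.0208
machine x,y -0.2001 0.0199 feed resist 8.07 Fy -0.36
strip px 368 [0.0476 0.0398] 83.7 machine x -0.0504 -0.0028 y 0.002 0.042
pics/t13.png scale 3.6363636363636362
```

Emit:
send_rows(
  targets=[
    {"angular":[0,0,0],"travel":[0,0,0.4],"claw":255},
    {"angular":[0,0,0],"travel":[0,0,0.4],"claw":255},
    {"angular":[0,0,0],"travel":[0,0,0.4],"claw":255},
    {"angular":[0,0,0],"travel":[0,0,0.4],"claw":255},
    {"angular":[0,0,0],"travel":[0,0,0.4],"claw":255},
    {"angular":[0,0,0],"travel":[0,0,0.4],"claw":255},
    {"angular":[0,0,0],"travel":[0,0,0.4],"claw":255},
  ],
)

```text
clock: 19.8
tcp_pos: [0.4765, 0.2065, 0.0549]
tool_rot: [0.525, 0.475, -0.524, 0.474]
wrist_force: [-0.8, 7.3, 0.6]
grip_width: 0.0213
```

```bash
python3 look.py 14
```

```text
t 19.8 p [0.4765 0.2065 0.0549] yaw(tool y) -5.72 toolx [-1.0e-04  1.9e-03 -1.0e+00] F [-0.76  7.3   0.65] w 0.0213
machine x,y -0.1718 0.0196 feed resist 7.19 Fy -1.48
strip px 147 [0.0196 0.0396] 84.7 machine x -0.0226 -0.0029 y 0.002 0.0416
pics/t14.png scale 3.6363636363636362
```

View pics/t14.png

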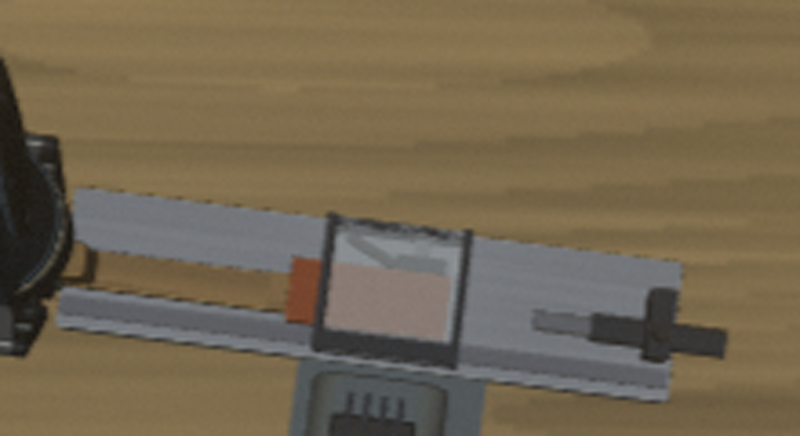

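Emit:
send_rows(
  targets=[
    {"angular":[0,0,0],"travel":[0,0,0.4],"claw":255},
    {"angular":[0,0,0],"travel":[0,0,0.4],"claw":255},
    {"angular":[0,0,0],"travel":[0,0,0.4],"claw":255},
    {"angular":[0,0,0],"travel":[0,0,0.4],"claw":255},
    {"angular":[0,0,0],"travel":[0,0,0.4],"claw":255},
    {"angular":[0,0,0],"travel":[0,0,0.4],"claw":255},
    {"angular":[0,0,0],"travel":[0,0,0.4],"claw":255},
    {"angular":[0,0,0],"travel":[0,0,0.4],"claw":255},
    {"angular":[0,0,0],"travel":[0,0,0.4],"claw":255},
    {"angular":[0,0,0],"travel":[0,0,0.4],"claw":255},
  ],
)

```text
clock: 20.85
tcp_pos: [0.4724, 0.1667, 0.0549]
tool_rot: [0.525, 0.475, -0.524, 0.474]
wrist_force: [-0.4, 7.4, 0.6]
grip_width: 0.0212
```

```bash
python3 look.py 15; python3 - <<'E'
from h import *
c=pickle.load(open("t.pkl","rb")); crop(c,270,400,220,300,"pics/t15b.png")
E
```

```text
t 20.85 p [0.4724 0.1667 0.0549] yaw(tool y) -5.72 toolx [-3.0e-04  1.7e-03 -1.0e+00] F [-0.36  7.39  0.6 ] w 0.0212
machine x,y -0.1317 0.0195 feed resist 7.32 Fy -1.1
strip px 228 [0.0294 0.0396] 84.2 machine x 0.0883 0.1177 y 0.0017 0.0414
pics/t15.png scale 3.6363636363636362
pics/t15b.png scale 6.153846153846154
```

View pics/t15b.png

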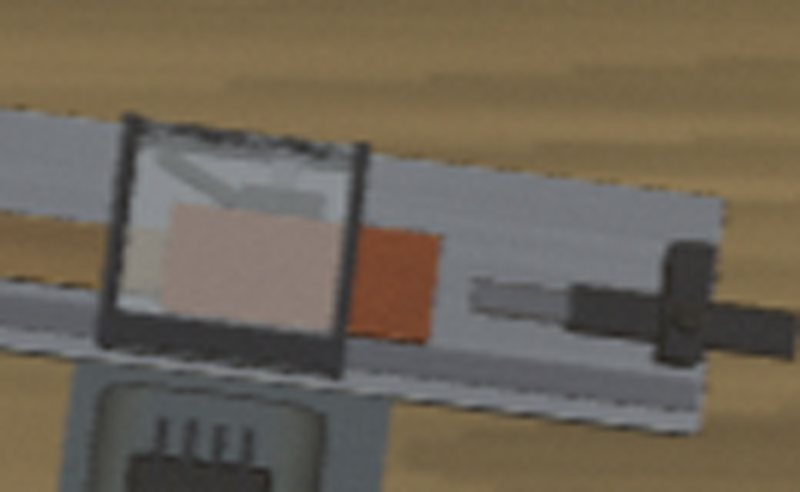

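Emit:
send_rows(
  targets=[
    {"angular":[0,0,0],"travel":[0,0,0.2],"claw":255},
    {"angular":[0,0,0],"travel":[0,0,0.2],"claw":255},
    {"angular":[0,0,0],"travel":[0,0,0.2],"claw":255},
    {"angular":[0,0,0],"travel":[0,0,0.2],"claw":255},
    {"angular":[0,0,0],"travel":[0,0,0.2],"claw":255},
  ],
)

```text
clock: 21.4
tcp_pos: [0.4714, 0.1567, 0.0548]
tool_rot: [0.525, 0.475, -0.524, 0.474]
wrist_force: [-0.3, 7.1, 0.3]
grip_width: 0.0208
```

Emit:
send_rows(
  targets=[
    {"angular":[0,0,0],"travel":[0,0,0.1],"claw":255},
    {"angular":[0,0,0],"travel":[0,0,0.1],"claw":255},
  ],
)

```text
clock: 21.6
tcp_pos: [0.4712, 0.1548, 0.0548]
tool_rot: [0.525, 0.475, -0.524, 0.474]
wrist_force: [0.3, 7.9, -0.3]
grip_width: 0.0207
```

Emit:
send_rows(
  targets=[
    {"angular":[0,0,0],"travel":[0,0,0.1],"claw":255},
  ],
)

```text
clock: 21.7
tcp_pos: [0.4711, 0.1538, 0.0548]
tool_rot: [0.525, 0.475, -0.524, 0.474]
wrist_force: [-0.6, 7.8, 1.1]
grip_width: 0.0212
```

Emit:
send_rows(
  targets=[
    {"angular":[0,0,0],"travel":[0,0,0.1],"claw":255},
  ],
)

```text
clock: 21.8
tcp_pos: [0.471, 0.1528, 0.0548]
tool_rot: [0.525, 0.475, -0.524, 0.474]
wrist_force: [-0.1, 7.3, 0.8]
grip_width: 0.0212
```

Emit:
send_rows(
  targets=[
    {"angular":[0,0,0],"travel":[0,0,0.07],"claw":255},
  ],
)

```text
clock: 21.9
tcp_pos: [0.4711, 0.1525, 0.0549]
tool_rot: [0.525, 0.475, -0.524, 0.474]
wrist_force: [-0.4, 11.2, 1.3]
grip_width: 0.0211
```

Emit:
send_rows(
  targets=[
    {"angular":[0,0,0],"travel":[0,0,0.07],"claw":255},
  ],
)

```text
clock: 22.0
tcp_pos: [0.471, 0.1525, 0.055]
tool_rot: [0.525, 0.475, -0.523, 0.474]
wrist_force: [-0.3, 13.8, 1.8]
grip_width: 0.0211
```

Emit:
send_rows(
  targets=[
    {"angular":[0,0,0],"travel":[0,0,0.07],"claw":255},
  ],
)

```text
clock: 22.1
tcp_pos: [0.4711, 0.1524, 0.0551]
tool_rot: [0.525, 0.476, -0.523, 0.474]
wrist_force: [-0.1, 16.5, 2.1]
grip_width: 0.0211
```

```bash
python3 look.py 16; python3 - <<'E'
from h import *
c=pickle.load(open("t.pkl","rb")); crop(c,270,400,220,300,"pics/t16b.png")
E
```

```text
t 22.1 p [0.4711 0.1524 0.0551] yaw(tool y) -5.67 toolx [ 2.0e-04  3.6e-03 -1.0e+00] F [-0.09 16.5   2.07] w 0.0211
machine x,y -0.1174 0.0196 feed resist 16.41 Fy -1.73
strip px 344 [0.0441 0.0399] 84.2 machine x 0.0883 0.1324 y 0.0014 0.0414
pics/t16.png scale 3.6363636363636362
pics/t16b.png scale 6.153846153846154
```

View pics/t16b.png

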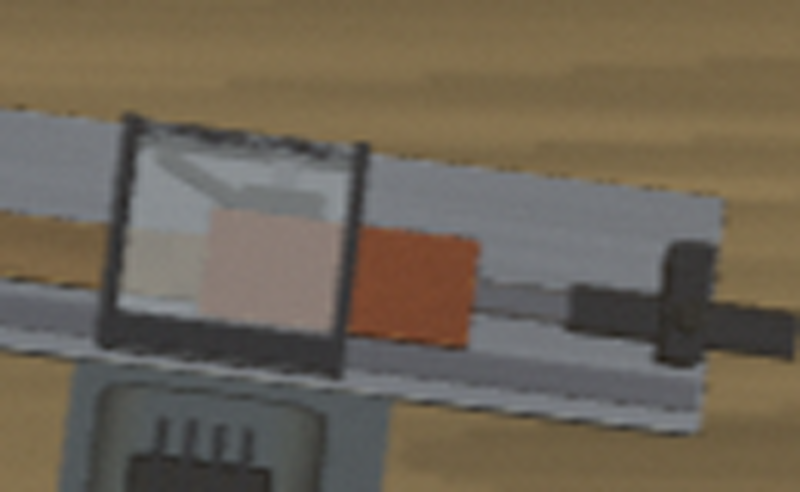

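Emit:
send_rows(
  targets=[
    {"angular":[0,0,0],"travel":[0,0,-0.04],"claw":255},
    {"angular":[0,0,0],"travel":[0,0,0],"claw":255},
    {"angular":[0,0,0],"travel":[0,0,0],"claw":255},
    {"angular":[0,0,0],"travel":[0,0,0],"claw":255},
    {"angular":[0,0,0],"travel":[0,0,0],"claw":255},
    {"angular":[0,0,0],"travel":[0,0,0],"claw":255},
    {"angular":[0,0,0],"travel":[0,0,0],"claw":255},
    {"angular":[0,0,0],"travel":[0,0,0],"claw":255},
    {"angular":[0,0,0],"travel":[0,0,0],"claw":255},
    {"angular":[0,0,0],"travel":[0,0,0],"claw":255},
  ],
)

```text
clock: 23.15
tcp_pos: [0.471, 0.1525, 0.055]
tool_rot: [0.525, 0.475, -0.523, 0.474]
wrist_force: [-1.1, 11.9, 1.8]
grip_width: 0.0208
```

Emit:
send_rows(
  targets=[
    {"angular":[0,0,0],"travel":[0,0,0],"claw":255},
    {"angular":[0,0,0],"travel":[0,0,0],"claw":255},
    {"angular":[0,0,0],"travel":[0,0,0],"claw":255},
    {"angular":[0,0,0],"travel":[0,0,0],"claw":255},
  ],
)

```text
clock: 23.55
tcp_pos: [0.471, 0.1525, 0.055]
tool_rot: [0.525, 0.475, -0.523, 0.474]
wrist_force: [-1.4, 12.3, 1.4]
grip_width: 0.021
```

Emit:
send_rows(
  targets=[
    {"angular":[0,0,0],"travel":[0,0,-0.3],"claw":255},
    {"angular":[0,0,0],"travel":[0,0,-0.7],"claw":255},
    {"angular":[0,0,0],"travel":[0,0,-1.5],"claw":255},
    {"angular":[0,0,0],"travel":[0,0,-1.5],"claw":255},
    {"angular":[0,0,0],"travel":[0,0,-2],"claw":255},
    {"angular":[0,0,0],"travel":[0,0,-2],"claw":255},
    {"angular":[0,0,0],"travel":[0,0,-1],"claw":255},
    {"angular":[0,0,0],"travel":[0,0,0],"claw":255},
  ],
)

```text
clock: 24.35
tcp_pos: [0.4796, 0.2416, 0.0544]
tool_rot: [-0.524, -0.475, 0.524, -0.475]
wrist_force: [0.1, -0.4, -1.1]
grip_width: 0.0211
```

```bash
python3 look.py 17; python3 - <<'E'
from h import *
c=pickle.load(open("t.pkl","rb")); crop(c,270,400,220,300,"pics/t17b.png")
E
```

```text
t 24.35 p [0.4796 0.2416 0.0544] yaw(tool y) -5.6 toolx [-6.e-04  6.e-04 -1.e+00] F [ 0.11 -0.43 -1.15] w 0.0211
machine x,y -0.2071 0.0193 feed resist -0.42 Fy 0.15
strip px 341 [0.044  0.0396] 84.2 machine x 0.0883 0.1323 y 0.0017 0.0414
pics/t17.png scale 3.6363636363636362
pics/t17b.png scale 6.153846153846154
```

View pics/t17b.png

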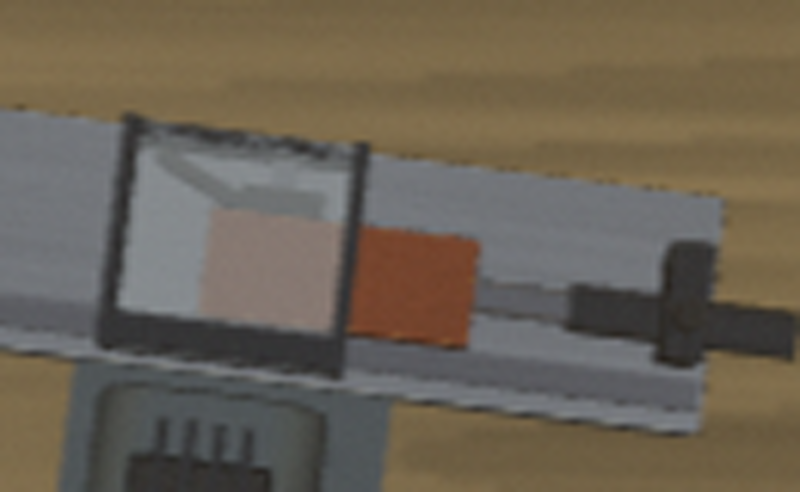

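Emit:
send_rows(
  targets=[
    {"angular":[0,0,0],"travel":[-2.5,0,-1],"claw":255},
    {"angular":[0,0,0],"travel":[-3.5,0,0],"claw":255},
    {"angular":[0,0,0],"travel":[-3.5,0,0],"claw":255},
    {"angular":[0,0,0],"travel":[0,1.5,0],"claw":255},
    {"angular":[0,0,0],"travel":[0,3,0],"claw":255},
    {"angular":[0,0,0],"travel":[0,3.5,0],"claw":255},
    {"angular":[0,0,0],"travel":[0,3.5,0],"claw":255},
    {"angular":[0,0,0],"travel":[0,2.5,0],"claw":255},
    {"angular":[0,0,0],"travel":[0,0,0],"claw":255},
  ],
)

```text
clock: 25.3
tcp_pos: [0.6233, 0.2318, 0.1492]
tool_rot: [-0.525, -0.472, 0.526, -0.474]
wrist_force: [-0.4, -1.5, -2.0]
grip_width: 0.021
```

```bash
python3 -c "
from h import *
plan([.6441,.0897,.10],-9.5)"
```

```text
t 25.3 p [0.6233 0.2318 0.1492] yaw(tool y) -6.03 toolx [ 0.0012 -0.0018 -1.    ] F [-0.43 -1.49 -2.04] w 0.021
turn (tool) [ 0.061  0.002 -0.001]  shift world cm [  2.08 -14.21  -4.92]  in tool now [ 4.94  3.55 13.91]  in tool after turn [ 4.92  4.4  13.68]
```

Emit:
send_rows(
  targets=[
    {"angular":[0.061,0.002,-0.001],"travel":[0,0,0],"claw":255},
    {"angular":[0,0,0],"travel":[0,1,3],"claw":255},
    {"angular":[0,0,0],"travel":[1,1.2,3.6],"claw":255},
    {"angular":[0,0,0],"travel":[1.5,1.2,3.6],"claw":255},
    {"angular":[0,0,0],"travel":[1.5,1,3.4],"claw":255},
    {"angular":[0,0,0],"travel":[0.9,0,0],"claw":255},
    {"angular":[0,0,0],"travel":[0,0,0],"claw":255},
    {"angular":[0,0,0],"travel":[0,0,0],"claw":255},
  ],
)

```text
clock: 26.1
tcp_pos: [0.6411, 0.0949, 0.1003]
tool_rot: [0.539, 0.459, -0.539, 0.457]
wrist_force: [-0.5, 0.7, -2.2]
grip_width: 0.0212
```

```bash
python3 -c "
from h import *
plan([.6441,.0897,.0235],-9.5)"
```

```text
t 26.1 p [0.6411 0.0949 0.1003] yaw(tool y) -9.25 toolx [-0.0021  0.003  -1.    ] F [-0.48  0.66 -2.17] w 0.0212
turn (tool) [ 0.004 -0.003  0.003]  shift world cm [ 0.3  -0.52 -7.68]  in tool now [7.68 0.4  0.48]  in tool after turn [7.68 0.39 0.46]
```

Emit:
send_rows(
  targets=[
    {"angular":[0.004,-0.003,0.003],"travel":[1.5,0.4,0.4],"claw":255},
    {"angular":[0,0,0],"travel":[2.5,0,0],"claw":255},
    {"angular":[0,0,0],"travel":[2,0,0],"claw":255},
    {"angular":[0,0,0],"travel":[0.7,0,0],"claw":255},
    {"angular":[0,0,0],"travel":[0,0,0],"claw":255},
    {"angular":[0,0,0],"travel":[0,0,0],"claw":255},
  ],
)

```text
clock: 26.7
tcp_pos: [0.6456, 0.0896, 0.0338]
tool_rot: [0.54, 0.456, -0.539, 0.458]
wrist_force: [-0.4, 0.6, -2.0]
grip_width: 0.0214
```

```bash
python3 -c "
from h import *
plan([.6441,.0897,.0235],-9.5)"
```

```text
t 26.7 p [0.6456 0.0896 0.0338] yaw(tool y) -9.49 toolx [ 0.0022 -0.0012 -1.    ] F [-0.43  0.55 -1.97] w 0.0214
turn (tool) [ 0.     0.001 -0.002]  shift world cm [-0.15  0.01 -1.03]  in tool now [ 1.03 -0.15  0.01]  in tool after turn [ 1.03 -0.14  0.01]
```

Emit:
send_rows(
  targets=[
    {"angular":[0,0.001,-0.002],"travel":[0.6,0,0],"claw":255},
    {"angular":[0,0,0],"travel":[0.35,0,0],"claw":255},
    {"angular":[0,0,0],"travel":[0,0,0],"claw":255},
    {"angular":[0,0,0],"travel":[0,0,0],"claw":255},
  ],
)

```text
clock: 27.1
tcp_pos: [0.6451, 0.0893, 0.0238]
tool_rot: [-0.54, -0.457, 0.54, -0.457]
wrist_force: [-0.4, 0.0, -1.6]
grip_width: 0.021
```

Emit:
send_rows(
  targets=[
    {"angular":[0,0,0],"travel":[0.1,0,0],"claw":255},
    {"angular":[0,0,0],"travel":[0,0,0],"claw":255},
  ],
)

```text
clock: 27.3
tcp_pos: [0.6451, 0.0893, 0.0228]
tool_rot: [-0.54, -0.457, 0.54, -0.457]
wrist_force: [-0.1, 0.4, -1.3]
grip_width: 0.0212
```

Emit:
send_rows(
  targets=[
    {"angular":[0,0,0],"travel":[0.05,0,0],"claw":255},
    {"angular":[0,0,0],"travel":[0,0,0],"claw":255},
  ],
)

```text
clock: 27.5
tcp_pos: [0.6451, 0.0893, 0.0225]
tool_rot: [-0.54, -0.457, 0.54, -0.457]
wrist_force: [0.3, -0.9, 1.1]
grip_width: 0.0211
```

Touchdown; release and lift away.

Emit:
send_rows(
  targets=[
    {"angular":[0,0,0],"travel":[0,0,0],"claw":120},
    {"angular":[0,0,0],"travel":[0,0,0],"claw":60},
    {"angular":[0,0,0],"travel":[0,0,0],"claw":30},
    {"angular":[0,0,0],"travel":[0,0,0],"claw":0},
    {"angular":[0,0,0],"travel":[0,0,0],"claw":0},
    {"angular":[0,0,0],"travel":[-1,0,0],"claw":0},
    {"angular":[0,0,0],"travel":[-3,0,0],"claw":0},
    {"angular":[0,0,0],"travel":[-4,0,0],"claw":0},
    {"angular":[0,0,0],"travel":[-4,0,0],"claw":0},
    {"angular":[0,0,0],"travel":[-4,0,0],"claw":0},
  ],
)

```text
clock: 28.5
tcp_pos: [0.645, 0.0891, 0.1847]
tool_rot: [-0.54, -0.457, 0.54, -0.457]
wrist_force: [-0.2, 1.2, -0.6]
grip_width: 0.0852
```

Emit:
send_rows(
  targets=[
    {"angular":[0,0,0],"travel":[-3,0,-4],"claw":0},
    {"angular":[0,0,0],"travel":[-2,0,-4],"claw":0},
    {"angular":[0,0,0],"travel":[0,0,-4],"claw":0},
    {"angular":[0,0,0],"travel":[0,0,-4],"claw":0},
    {"angular":[0,0,0],"travel":[0,0,-4],"claw":0},
    {"angular":[0,0,0],"travel":[0,0,-4],"claw":0},
    {"angular":[0,0,0],"travel":[0,0,0],"claw":0},
    {"angular":[0,0,0],"travel":[0,0,0],"claw":0},
  ],
)

```text
clock: 29.3
tcp_pos: [0.6844, 0.327, 0.2322]
tool_rot: [-0.539, -0.457, 0.54, -0.457]
wrist_force: [-0.1, -0.6, -0.1]
grip_width: 0.0854
```

```bash
python3 look.py 18; python3 - <<'E'
from h import *
from workcell import eyes
c=pickle.load(open("t.pkl","rb")); c0=pickle.load(open("top0.pkl","rb"))
crop(c,0,640,0,480,"pics/t18f.png")
s=eyes.read_camera("side"); crop(s,0,640,0,480,"pics/s18f.png"); crop(s,230,430,170,320,"pics/s18.png")
W=cloud(c); x,y,z=W[...,0],W[...,1],W[...,2]
m=((z>.007)&(x>.58)&(x<.69)&(y<.19)&(y>-.12)).astype(np.uint8);k,l,t,_=cv2.connectedComponentsWithStats(m);i=1+np.argmax(t[1:,4]);print(cv2.minAreaRect(W[l==i][:,:2].astype(np.float32)))
E
```

```text
t 29.3 p [0.6844 0.327  0.2322] yaw(tool y) -9.4 toolx [-9.e-04 -4.e-04 -1.e+00] F [-0.05 -0.56 -0.06] w 0.0854
machine x,y -0.3123 0.2145 feed resist -0.57 Fy 0.0
strip px 341 [0.044  0.0396] 84.2 machine x 0.0883 0.1323 y 0.0017 0.0414
pics/t18.png scale 3.6363636363636362
pics/t18f.png scale 1.25
pics/s18f.png scale 1.25
pics/s18.png scale 4.0
((0.639764130115509, 0.060149624943733215), (0.24003270268440247, 0.026240428909659386), 80.09423828125)
```

View pics/t18f.png

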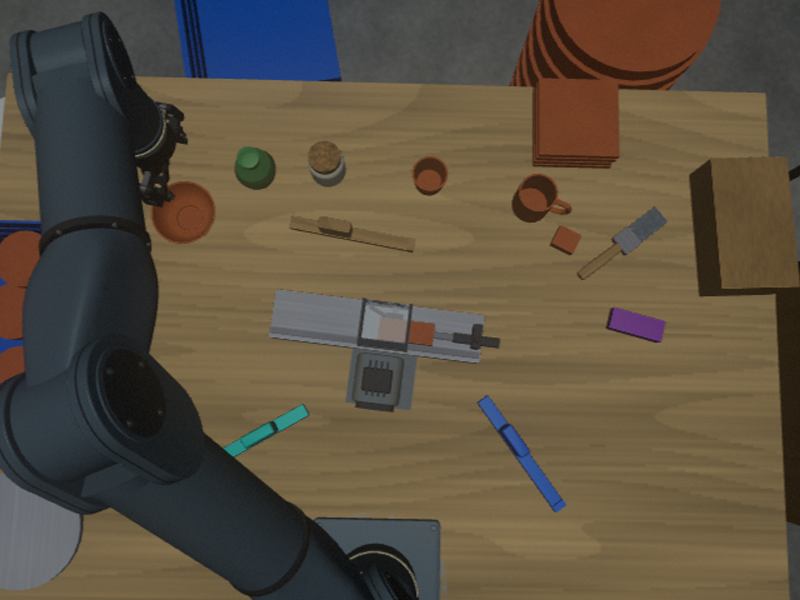

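View pics/s18.png

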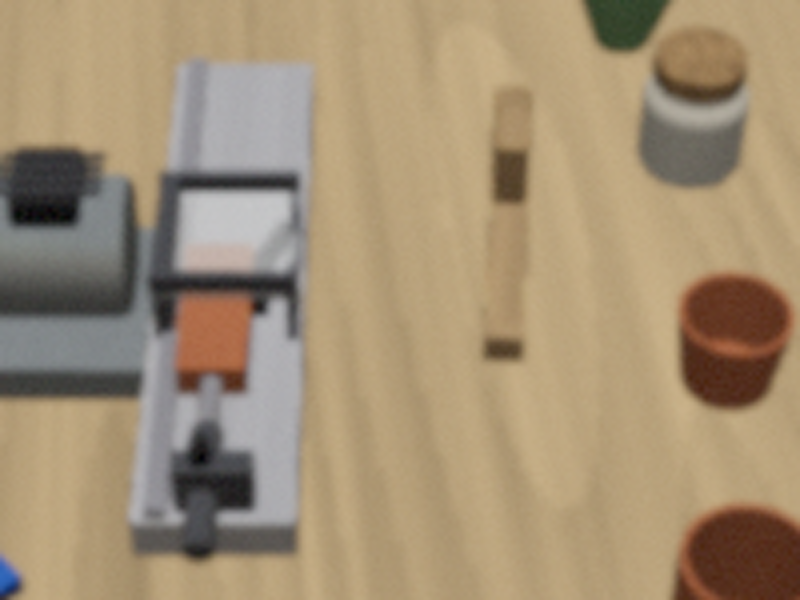

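```bash
python3 - <<'E'
from h import *
c=pickle.load(open("t.pkl","rb")); c0=pickle.load(open("top0.pkl","rb"))
d=np.abs(c["img"].astype(int)-c0["img"]).max(2)>30; d[:, :170]=0; d[400:]=0
k,l,s,ce=cv2.connectedComponentsWithStats(d.astype(np.uint8))
print([(ce[i].round(),s[i,4]) for i in range(1,k) if s[i,4]>8])
from workcell import ctrl; print(ctrl.close_job())
E
```

```text
[(array([242., 185.]), np.int32(33)), (array([280., 192.]), np.int32(65)), (array([317., 199.]), np.int32(14)), (array([452., 257.]), np.int32(836)), (array([309., 254.]), np.int32(70)), (array([337., 266.]), np.int32(356)), (array([189., 383.]), np.int32(1403))]
the job is handed in; nothing more can be done
None
```

The job is done and handed in, at about 29 s of the 72 s allowed. I laid the terracotta strip along the fence on the infeed and let go of it. I then fed it under the guard with the wooden stick until it met the stop rod.

- **Pressing home:** Drag under the presser was about 7 N. Contact showed as a rise to a peak of about 16 N on the stick, roughly 9 N on the rod. I eased that to about 12 N, roughly 5 N on the rod, and held it for about 1.4 s.
- **Strip and rod:** After I withdrew the stick, the strip's front stayed at machine x of about 132 mm against the rod tip. The sleeve was at the same pixels before and after the push, so I saw no rod slip. The camera put the tip at about 134 mm beforehand, a difference within the 2 mm calibration error.
- **Stick:** It lies flat on the bench within about 3 mm of where it started, clear of the machine.
- **Everything else:** A before-and-after comparison of the top image showed only the strip, the stick and the arm had changed. The far left and bottom of the image were left out, because the arm and base cover much of them. That includes the bowl: it looked in its place in the full picture, with the open gripper above it and not touching anything.
- **One disagreement:** The fence came out about 2 mm off my camera-fitted machine frame. I set the strip to the fence by feel instead.

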